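# Crack a soft-shelled almond and keep the kernel whole

### The job

Take the nutcracker by its two handles, bring its jaws round the almond and squeeze until you feel the shell give, then ease off at once so that the kernel inside is not crushed. Lay the cracked almond in the top bowl of the nest, handling it gently, and leave the nutcracker lying open and flat on the worktop and everything else where it stands.

Things in the scene. Friction and masses are not known exactly. Their poses are not given: they have to be found in the camera images.
- nutcracker_handles (a point): Midway between the two handles of a steel plier-type nutcracker (0.2 kg, 185 mm long) lying flat on the worktop: the place to grip, 90 mm behind the rivet, 10 mm up. x points to the jaws, y across (the closing direction), z up. Handles: bars 10 mm thick, 18 mm high, on the worktop, sprung open to 66 mm over their outer faces here; each needs 3.5 N to begin closing, 5 N at the end.
- nutcracker_jaws (a point): Midway between the nutcracker's jaws, 36 mm ahead of the rivet, 126 mm ahead of nutcracker_handles, 10 mm up; same axes. Jaws: upright toothed faces 20 mm high standing on the worktop, from 14 to 58 mm ahead of the rivet, open in front and above. Sprung open they are 36 mm apart here (41 at the mouth, 31 at the rivet end). The tool slides easily when pushed by its handles.
- lever_left (a joint): How far the nutcracker's two levers are closed (equal angles), rad: 0 = sprung open against the stop, 0.30 = shut. Per radian the gap between the jaws at their middle shrinks by 72 mm and the handles at nutcracker_handles by 180 mm.
- almond_mid (a point): Middle of an almond in its soft brown shell, lying flat, 8.5 mm above its underside. 41 mm long (x: tip at +24, blunt end at -17 mm), 17 mm thick (z), 21 to 30 mm wide (y; this one's width is not given: -y side 13 mm away, +y side 8 to 17). 29 g. Squeezed across y the shell gives suddenly at about 24 N, which is 10 to 16 N on each handle; the kernel then bears some 15 N on its sides, no more.
- almond_shell (a joint): How far the shell is pressed in across its width, m: 0 = whole; near 0.001 it gives and drops to 0.003 = cracked, resting on the whole kernel; beyond 0.0035 the kernel is crushed. Whole or cracked, it stays so by itself.
- bowls_in (a point): Centre of the inner floor of the uppermost of three nested round aluminium bowls, 12.5 mm above the worktop. This bowl is 124 mm across at the rim, which is 49 mm above the worktop, and 62 mm at the floor; the largest below it is 148 mm across. The nest stands loose, 0.33 kg.
- chapati_board: Bystander: round steel chapati board, 232 mm across, 24 mm high; origin at the centre of its underside.
- rolling_pin: Bystander: maple rolling pin lying on the chapati board, 320 mm long (along x), 42 mm thick; origin at the middle of its underside.
- salt_cellar: Bystander: closed white plastic salt cellar, 67 mm across, 63 mm high; origin at the centre of its underside.
- tin: Bystander: round steel storage tin with its lid clipped shut, 114 mm across (124 with the clip), 106 mm high; origin at the centre of its underside.

How it is judged:
By the outcome, as a careful person would: the job done as asked, in the order asked, and still so for the second after the job is handed in, with the robot touching nothing.
It also fails if it takes over 64 s, if anything falls off the work surface, if the arm or the gripper's body presses on something with over 40 N, if the wrist force passes 120 N, or if a joint passes its speed limit or range.

### The arm

A 7-joint arm with a two-finger parallel gripper is mounted at the origin on the work surface. World frame = base frame: x ahead of the robot, y to its left, z up, the work surface at z = 0. Lengths are in m, angles in rad, forces in N, time in s.
With the tool pointing down it reaches from about 0.4 to 0.875 m from the base axis. Payload 6.5 kg.
Tool frame: the origin (TCP) lies between the finger pads; the fingertips stand 14 mm ahead of it and the grasp point (between the pads) lies 5 mm behind it; z points along the fingers, y is the direction in which the jaws open and shut (so a half turn about z gives the same grasp; the last joint's range is limited). The gripper opens to 88 mm and grips with 3 to 60 N. Pads are 18 mm wide; open, the fingers measure 123 mm over their backs; the gripper's body (75 mm by 187 mm) begins 45 mm behind the grasp point.
Start: joints at [1.231, 0.536, -0.004, 1.538, 0.003, 1.067, -0.071], TCP at [0.176, -0.626, 0.216] pointing down, gripper open.
Joint ranges: [-2.7, 2.7], [-0.37, 2.16], [-1.27, 1.26], [0.24, 2.4], [-1.31, 4.45], [0.19, 1.91], [-2.76, 2.76]. Speed limits (rad/s): [2.39, 2.39, 3.14, 3.14, 3.14, 3.14, 3.14].

### API

Orientations are given as [roll, pitch, yaw] about the fixed x, y, z axes, in that order (R = Rz(yaw) Ry(pitch) Rx(roll)).
In Python, from rig import manip gives the robot as it stands.
- The arm moves only by the tool apply_moves, never from a script. Its argument "increments" is a list of rows, each an object of numbers: "x", "y", "z": the shift along the tool's x, y, z in mm; "wx", "wy", "wz": the turn, a rotation vector about the tool's x, y, z in degrees. In form: [{"x": .., "y": .., "z": .., "wx": .., "wy": .., "wz": ..}, ...]. A call has 1 to 8 rows; each row is the pose to reach, as a shift and turn from the pose commanded when the call began, along the tool's axes at that moment; what a row does not reach only later rows make up. A row lasts 1/8 s, in which the tool goes at most 62.5 mm and 10.7 degrees, less where a joint would pass 70% of its speed; a pose out of reach is approached as far as the arm can. A call with a gripper value outside its range is refused whole. "claw" is the closure, from 0 (fully open) to 1 (shut), set as the call begins (left out, the last holds). The fingers move at their own pace and stop on an object; the grip force is fixed at half the most. Time passes only in rows, so rows that repeat a pose let the fingers close. It gives the time, the measured TCP pose, the force and the opening at its end, in the units of the state.
- manip.observe(): the state, without advancing time (a new reading comes with each control period).
- manip.snapshot(name): name is "side" or "top" or "wrist"; returns (picture, depth): 384x512x3 uint8, red, green, blue; 384x512 float32, m along the optical axis (not along the pixel's ray), 0 where there is no reading.
- manip.camera_model(name): a dict with "fx", "fy", "cx", "cy" (pixels), "k1" (the pictures are not rectified: a ray, as slopes to the right and down, at radius r is drawn at 1 + k1 r^2 times it, then the intrinsics apply), "xyz" and "attitude" of the camera in the world. Camera axes: x right, y up, looking along -z (the intrinsics and any distortion apply to the point x, -y, -z); pixel columns grow to the right and rows downward; lengths in m; the calibration is good to about 2 mm. A picture is of the moment at which its call begins: read the wrist's pose just before it. camera_model takes no time and is no camera call; for the wrist camera it gives the pose at the moment of the call.
- manip.finish_job(): hands the job in, once; it reports no verdict.
The state is a dict: "time_s": time; "joint_pos": joint angles; "qvel": joint speeds; "joint_torque": joint torques, N m; "eef_pos": TCP position; "ee_rot": TCP orientation; "wrist_force": force on the tool from outside, world axes, zero at the start; "wrist_torque": the same for the moment, N m; "opening": finger opening in m.
Only numpy, scipy, OpenCV 4.12 (cv2) and the standard library are available. Lean on these libraries where they do the work, as an engineer would, in place of code of your own. Each camera call takes 0.05 s, during which the arm holds its last target.

## Working session

There is one attempt and no reset: what is moved stays moved. The work goes in short steps, Python scripts to look and compute and a tool call to move; the robot and the scene stay as the last step left them, time stands still between calls to the robot, and variables do not carry over. Pictures are saved under pics/ and viewed, and the job is handed in when it is done.

Besides the shell and the picture viewer there is one more tool, called after ">>>" by a JSON object that holds its "op" and its "data", one argument or row to a line. apply_moves: Moves the arm, as the interface text tells. Its arguments: {"type":"object","properties":{"increments":{"type":"array","items":{"type":"object","properties":{"x":{"type":"number"},"y":{"type":"number"},"z":{"type":"number"},"wx":{"type":"number"},"wy":{"type":"number"},"wz":{"type":"number"}}}},"claw":{"type":"number"}},"required":["increments"]}

```bash
ls; mkdir -p pics; cat > h.py <<'E'
import numpy as np, cv2
from rig import manip
from scipy.spatial.transform import Rotation as R
def snap(name,fn):
    cm=manip.camera_model(name); im,d=manip.snapshot(name)
    cv2.imwrite('pics/'+fn+'.png',im[:,:,::-1]); np.savez('/tmp/'+fn+'.npz',im=im,d=d,cm=np.array(cm,dtype=object))
    return im,d,cm
def load(fn):
    z=np.load('/tmp/'+fn+'.npz',allow_pickle=True); return z['im'],z['d'],z['cm'].item()
def cloud(d,cm):
    h,w=d.shape
    u,v=np.meshgrid(np.arange(w),np.arange(h))
    K=np.array([[cm['fx'],0,cm['cx']],[0,cm['fy'],cm['cy']],[0,0,1.]])
    p=np.stack([u,v],-1).reshape(-1,1,2).astype(float)
    n=cv2.undistortPoints(p,K,np.array([cm['k1'],0,0,0,0.])).reshape(h,w,2)
    P=np.stack([n[...,0]*d,-n[...,1]*d,-d],-1)
    Rm=R.from_euler('xyz',cm['attitude']).as_matrix()
    W=P@Rm.T+np.array(cm['xyz']); W[d<=0]=np.nan
    return W
E
python3 - <<'E'
from h import *
print(manip.observe())
for n in ['side','top','wrist']:
    im,d,cm=snap(n,n+'0'); print(n,cm)
E
```

```text
pics
{'time_s': 0.0, 'joint_pos': array([ 1.2307704 ,  0.53719749, -0.00444972,  1.53882508,  0.00260212,
        1.06728895, -0.07121276]), 'qvel': array([-4.07525538e-04,  1.92897097e-03, -3.22960593e-05,  8.64858986e-05,
       -5.08692818e-04, -1.07068324e-03, -1.16534622e-04]), 'joint_torque': array([-1.25713192e-03, -5.70988154e+01,  9.90273133e-01, -2.51603168e+01,
       -5.61995502e-02,  1.79758121e-02,  1.53061069e-04]), 'eef_pos': array([ 0.17558768, -0.62517659,  0.21503743]), 'ee_rot': array([-3.13988391e+00,  1.21876450e-04,  2.73895671e-01]), 'wrist_force': array([ 0.40495768, -0.29624958,  0.03836481]), 'wrist_torque': array([-0.00502176,  0.0284101 , -0.00700837]), 'opening': 0.08814102615944966}
side {'fx': 453.60351216745767, 'fy': 453.60351216745767, 'cx': 253.36834217826217, 'cy': 190.13255642271628, 'k1': -0.06351090202813199, 'xyz': array([0.44007198, 0.77860553, 0.90845587]), 'attitude': array([ 0.73597496, -0.00889937, -2.86879983])}
top {'fx': 404.40953819555745, 'fy': 404.40953819555745, 'cx': 249.35806763585623, 'cy': 191.54771934735243, 'k1': -0.07784001280667929, 'xyz': array([0.46487386, 0.00939643, 0.97185345]), 'attitude': array([ 1.84639693e-01,  1.15879474e-03, -1.55362485e+00])}
wrist {'fx': 297.12353521599573, 'fy': 297.12353521599573, 'cx': 255.73307160182844, 'cy': 192.57734308872946, 'k1': -0.04695118217537754, 'xyz': array([ 0.24660792, -0.60585292,  0.38475171]), 'attitude': array([-0.28814112,  0.00134747, -1.29693003])}
```

View pics/top0.png

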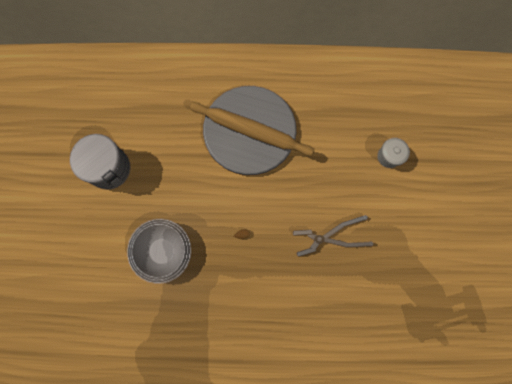

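View pics/side0.png

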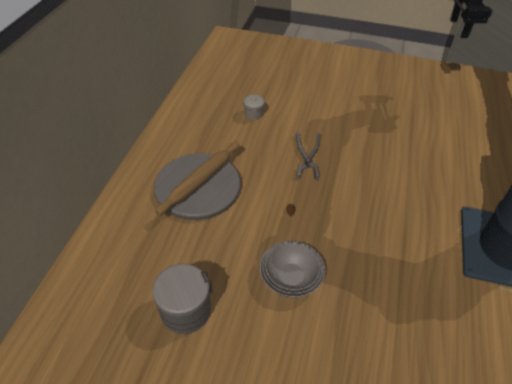

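View pics/wrist0.png

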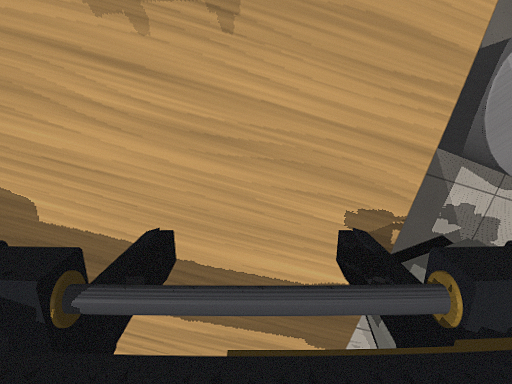

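The top view shows the almond at (243,235) and the nutcracker with its rivet at about (319,239), its handles to the right and its jaws open toward the almond. The bowls are at (160,250).

```bash
python3 - <<'E'
from h import *
im,d,cm=load('top0'); W=cloud(d,cm)
for n,(u,v) in dict(almond=(243,235),rivet=(319,239),h1=(366,218),h2=(371,244),j1=(296,232),j2=(300,254),bowl=(160,250),tab=(270,300),tin=(97,157),salt=(397,150)).items(): print(n,W[v,u].round(4))
c=im[195:275,215:385]; cv2.imwrite('pics/topcrop.png',cv2.resize(c,None,fx=4.5,fy=4.5,interpolation=cv2.INTER_CUBIC)[:,:,::-1])
im,d,cm=load('side0'); W2=cloud(d,cm)
for n,(u,v) in dict(almond=(291,209),rivet=(309,160),bowl=(294,264)).items(): print('s',n,W2[v,u].round(4))
c=im[125:220,260:340]; cv2.imwrite('pics/sidecrop.png',cv2.resize(c,None,fx=6,fy=6,interpolation=cv2.INTER_CUBIC)[:,:,::-1])
for X in (W,W2):
  m=(X[...,2]>.006)&(X[...,2]<.04)&(X[...,0]>.25)&(X[...,0]<.45)&(X[...,1]<.07)&(X[...,1]>-.35)
  P=X[m]; a=P[P[:,1]>-.0+-.03]; print(m.sum(), len(a), a.mean(0) if len(a) else 0, a[:,2].max() if len(a) else 0)
E
```

```text
almond [0.5388 0.0268 0.0161]
rivet [ 0.5317 -0.1516  0.0228]
h1 [ 0.5833 -0.2653  0.0197]
h2 [ 0.5218 -0.2755  0.0191]
j1 [ 0.5477 -0.0981  0.0185]
j2 [ 0.4963 -0.107   0.0217]
bowl [0.5    0.2227 0.0107]
tab [ 0.389  -0.0391  0.0006]
tin [0.7014 0.3587 0.0992]
salt [ 0.7402 -0.3331  0.0627]
s almond [0.5399 0.0345 0.0165]
s rivet [ 0.5293 -0.1517  0.0207]
s bowl [0.4977 0.1908 0.0103]
1 1 [ 0.33252531 -0.02092739  0.00613273] 0.006132726324783233
10 6 [0.3016348  0.00676325 0.00650323] 0.0070304176903184246
```

View pics/topcrop.png

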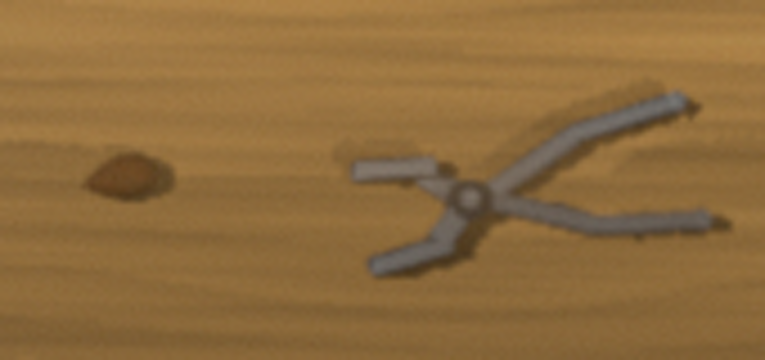

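View pics/sidecrop.png

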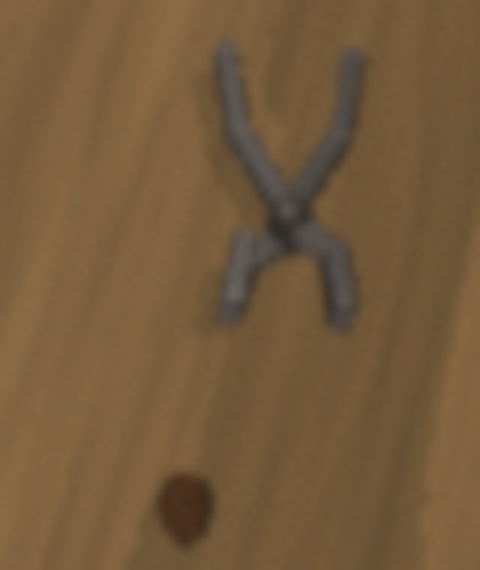

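The almond's pointed end faces the bowls (+y) and its blunt end faces the jaws. I'll fit the axes next.

```bash
cat >> h.py <<'E'
def fitalm(P):
    c=(P.min(0)+P.max(0))/2
    r=cv2.minAreaRect((P[:,:2]*1000).astype(np.float32)); return r
E
python3 - <<'E'
from h import *
for f in ('top0','side0'):
  im,d,cm=load(f); X=cloud(d,cm)
  t=(abs(X[...,0]-.45)<.05)&(abs(X[...,1]+.05)<.05); print(f,'table z',np.nanmedian(X[t][:,2]),np.nanstd(X[t][:,2]))
  box=(X[...,0]>.45)&(X[...,0]<.62)&(X[...,1]<.07)&(X[...,1]>-.33)
  m=box&(X[...,2]>.007); P=X[m]
  a=P[P[:,1]>-.03]; print('almond',len(a),a.mean(0).round(4),fitalm(a))
  n=P[P[:,1]<-.06]; print('nut',len(n),n.min(0),n.max(0))
  for lo,hi in [(-.30,-.27),(-.27,-.25),(-.25,-.23),(-.23,-.2),(-.135,-.12),(-.12,-.105),(-.105,-.09)]:
    s=n[(n[:,1]>lo)&(n[:,1]<hi)]
    if len(s)<4: continue
    mid=(s[:,0].min()+s[:,0].max())/2
    L=s[s[:,0]<mid];U=s[s[:,0]>=mid]
    print((lo+hi)/2,len(s),L.mean(0).round(4),U.mean(0).round(4),((L.mean(0)+U.mean(0))/2).round(4))
  b=(abs(X[...,0]-.5)<.12)&(abs(X[...,1]-.21)<.12)&(X[...,2]>.042)&(X[...,2]<.055); q=X[b]; print('bowl rim',q.min(0),q.max(0),(q.min(0)+q.max(0))/2, cv2.minEnclosingCircle((q[:,:2]*1000).astype(np.float32)))
E
```

```text
top0 table z -0.0006223899339216077 0.001734352342055738
almond 118 [0.5418 0.0287 0.0139] ((542.6776733398438, 30.493186950683594), (21.73326873779297, 35.597373962402344), 0.9735993146896362)
nut 757 [ 0.49398371 -0.28097013  0.007403  ] [ 0.59109397 -0.09161729  0.02488048]
-0.28500000000000003 20 [ 0.5203 -0.2751  0.0158] [ 0.5253 -0.2756  0.0173] [ 0.5228 -0.2754  0.0165]
-0.26 75 [ 0.5218 -0.2598  0.0164] [ 0.5842 -0.2583  0.0165] [ 0.553  -0.259   0.0164]
-0.24 70 [ 0.5204 -0.2393  0.0172] [ 0.5784 -0.2399  0.0167] [ 0.5494 -0.2396  0.0169]
-0.21500000000000002 120 [ 0.5213 -0.2139  0.0157] [ 0.5691 -0.2137  0.0166] [ 0.5452 -0.2138  0.0161]
-0.1275 71 [ 0.5056 -0.1278  0.0186] [ 0.547  -0.1286  0.0161] [ 0.5263 -0.1282  0.0173]
-0.11249999999999999 63 [ 0.4998 -0.1127  0.0191] [ 0.5477 -0.1129  0.019 ] [ 0.5238 -0.1128  0.0191]
-0.0975 41 [ 0.4985 -0.1027  0.0164] [ 0.5478 -0.0979  0.0179] [ 0.5232 -0.1003  0.0172]
bowl rim [0.43317769 0.14650918 0.04203163] [0.56548478 0.28547549 0.05294348] [0.49933123 0.21599234 0.04748755] ((497.96673583984375, 217.37362670898438), 71.234
[... 422 characters left out ...]
181] [ 0.5855 -0.2593  0.0171] [ 0.5542 -0.2596  0.0176]
-0.24 35 [ 0.521  -0.2411  0.0175] [ 0.5803 -0.2425  0.017 ] [ 0.5507 -0.2418  0.0173]
-0.21500000000000002 62 [ 0.5207 -0.2152  0.0155] [ 0.571  -0.2144  0.0166] [ 0.5459 -0.2148  0.016 ]
-0.1275 50 [ 0.5098 -0.1289  0.0184] [ 0.5447 -0.1287  0.014 ] [ 0.5273 -0.1288  0.0162]
-0.11249999999999999 35 [ 0.5021 -0.1128  0.0182] [ 0.5473 -0.1129  0.0192] [ 0.5247 -0.1129  0.0187]
-0.0975 44 [ 0.498  -0.1004  0.0161] [ 0.5474 -0.0953  0.0171] [ 0.5227 -0.0978  0.0166]
bowl rim [0.42598681 0.15091434 0.04202057] [0.56894844 0.29362259 0.05361612] [0.49746762 0.22226847 0.04781834] ((497.4952697753906, 221.23907470703125), 73.16194915771484)
```

```bash
cat >> h.py <<'E'
def inc(xyz,yawdeg,ref=None):
    """increments from current pose (measured eef) to a tool-down pose at yaw"""
    o=manip.observe() if ref is None else ref
    R0=R.from_euler('xyz',o['ee_rot']); R1=R.from_euler('xyz',[np.pi,0,np.deg2rad(yawdeg)])
    dp=R0.inv().apply(np.array(xyz)-o['eef_pos'])*1000
    w=np.rad2deg((R0.inv()*R1).as_rotvec())
    print('t',round(o['time_s'],2),'pos',o['eef_pos'].round(4),'rot',np.rad2deg(o['ee_rot']).round(2),'open',round(o['opening']*1000,2),'F',o['wrist_force'].round(1))
    print('dp',dp.round(1),'w',w.round(2))
    return dp,w
E
python3 - <<'E'
from h import *
inc([.545,-.13,.22],101)
E
```

```text
t 0.15 pos [ 0.1756 -0.6253  0.2153] rot [-1.7993e+02  1.0000e-02  1.5690e+01] open 88.22 F [-0.2 -0.3  0.3]
dp [ 489.6 -377.    -4.3] w [-6.000e-02 -5.000e-02 -8.531e+01]
```

>>> {"op": "apply_moves", "data": {
  "increments": [
    {"x": 30, "y": -23, "wz": -5},
    {"x": 85, "y": -66, "wz": -15},
    {"x": 130, "y": -100, "wz": -24},
    {"x": 180, "y": -140, "wz": -33},
    {"x": 230, "y": -178, "wz": -42},
    {"x": 280, "y": -216, "wz": -51},
    {"x": 330, "y": -254, "wz": -60},
    {"x": 380, "y": -293, "wz": -68}
  ]
}}

```text
schema error: expected keys x, y, z, wx, wy, wz
```

```bash
python3 - <<'E'
from h import *
inc([.545,-.13,.22],101)
E
```

```text
t 0.15 pos [ 0.1756 -0.6253  0.2153] rot [-1.7993e+02  1.0000e-02  1.5690e+01] open 88.22 F [-0.2 -0.3  0.3]
dp [ 489.6 -377.    -4.3] w [-6.000e-02 -5.000e-02 -8.531e+01]
```

>>> {"op": "apply_moves", "data": {
  "increments": [
    {"x": 30, "y": -23, "z": 0, "wx": 0, "wy": 0, "wz": -5},
    {"x": 80, "y": -62, "z": 0, "wx": 0, "wy": 0, "wz": -14},
    {"x": 130, "y": -100, "z": 0, "wx": 0, "wy": 0, "wz": -23},
    {"x": 180, "y": -139, "z": 0, "wx": 0, "wy": 0, "wz": -32},
    {"x": 230, "y": -177, "z": 0, "wx": 0, "wy": 0, "wz": -41},
    {"x": 280, "y": -216, "z": 0, "wx": 0, "wy": 0, "wz": -50},
    {"x": 330, "y": -254, "z": 0, "wx": 0, "wy": 0, "wz": -59},
    {"x": 380, "y": -293, "z": 0, "wx": 0, "wy": 0, "wz": -68}
  ]
}}

```text
time_s: 1.15
eef_pos: [0.4605, -0.243, 0.216]
ee_rot: [3.141, 0.0, 1.465]
wrist_force: [0.9, -1.6, 0.1]
opening: 0.0879
```

```bash
python3 - <<'E'
from h import *
inc([.545,-.13,.22],101)
E
```

```text
t 1.15 pos [ 0.4605 -0.243   0.216 ] rot [1.7999e+02 2.0000e-02 8.3960e+01] open 87.92 F [ 0.9 -1.6  0.1]
dp [121.3  72.1  -4. ] w [ 1.000e-02  2.000e-02 -1.704e+01]
```

>>> {"op": "apply_moves", "data": {
  "increments": [
    {"x": 35, "y": 21, "z": 0, "wx": 0, "wy": 0, "wz": -6},
    {"x": 80, "y": 48, "z": 0, "wx": 0, "wy": 0, "wz": -12},
    {"x": 121, "y": 72, "z": 0, "wx": 0, "wy": 0, "wz": -17},
    {"x": 121, "y": 72, "z": 0, "wx": 0, "wy": 0, "wz": -17},
    {"x": 121, "y": 72, "z": 0, "wx": 0, "wy": 0, "wz": -17}
  ]
}}

```text
time_s: 1.78
eef_pos: [0.5439, -0.1331, 0.2155]
ee_rot: [-3.14, 0.0, 1.756]
wrist_force: [-1.1, 0.2, -0.1]
opening: 0.0883
```

```bash
python3 - <<'E'
from h import *
im,d,cm=snap('wrist','w1'); snap('top','top1')
inc([.545,-.13,.22],101)
X=cloud(d,cm)
t=X[(abs(X[...,2])<.005)]; print('table',np.median(t[:,2]),t.std(0)[2])
E
```

```text
t 1.88 pos [ 0.5436 -0.134   0.2157] rot [-1.7993e+02  4.0000e-02  1.0052e+02] open 88.35 F [0.  0.1 0. ]
dp [ 3.7  2.1 -4.4] w [-0.07  0.04 -0.48]
table 0.0008959237750287008 0.0008004616748455029
```

View pics/w1.png

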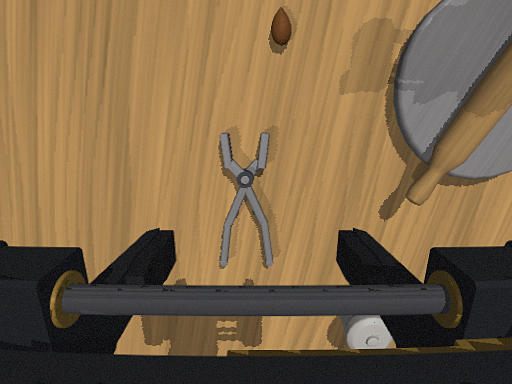

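The wrist view shows the nutcracker with its jaws at (222-268,135), rivet at (245,180) and handle ends at (222/268,265). The almond is at (281,28).

```bash
cat > an.py <<'E'
from h import *
import sys
def ana(f,yawT=None):
  im,d,cm=load(f); X=cloud(d,cm)
  hsv=cv2.cvtColor(im,cv2.COLOR_RGB2HSV)
  box=(X[...,0]>.45)&(X[...,0]<.62)&(X[...,1]<.075)&(X[...,1]>-.30)
  al=box&(X[...,1]>-.02)&(X[...,2]>.006); P=X[al]
  r=fitalm(P); print(f,'almond n',len(P),r,'mean',P.mean(0).round(4),'zmax',P[:,2].max())
  grey=box&(hsv[...,1]<70)&(X[...,2]>.006)
  return X,P,X[grey]
if __name__=='__main__':
  X,P,N=ana('w1')
  for ax in (90,95,100):
    a=np.deg2rad(ax); e=np.array([np.cos(a),np.sin(a)]); n=np.array([-e[1],e[0]])
    q=P[:,:2]@np.stack([e,n],1); print(ax,'len',q[:,0].min(),q[:,0].max(),'wid',q[:,1].min(),q[:,1].max())
  a=np.deg2rad(100.5); e=np.array([np.cos(a),np.sin(a)]); n=np.array([-e[1],e[0]])
  o=np.array([.531,-.152]); q=(N[:,:2]-o)@np.stack([e,n],1)
  print('range',q[:,0].min(),q[:,0].max(),len(q))
  for lo in np.arange(-.12,.06,.01):
    s=q[(q[:,0]>=lo)&(q[:,0]<lo+.01)]
    if len(s)>4:
      L=s[s[:,1]<0][:,1];U=s[s[:,1]>=0][:,1]
      f=lambda v:(v.min().round(4),v.max().round(4),) if len(v) else None
      print(round(lo+.005,3),len(s),f(L),f(U),'mid',((s[:,1].min()+s[:,1].max())/2).round(4))
E
python3 an.py
```

```text
w1 almond n 576 ((541.8076782226562, 28.93869400024414), (24.03916358947754, 37.84467315673828), 32.402915954589844) mean [0.5428 0.0274 0.0151] zmax 0.019371904052866595
90 len 0.010113515460878122 0.04924579474306572 wid -0.5555187746198972 -0.5314401996546876
95 len -0.03757945000048379 0.002112229220705933 wid -0.5555939441764868 -0.5318655571944472
100 len -0.0849864131562496 -0.045037411641422186 wid -0.5514407083410976 -0.5282430966947531
range -0.12666842154462693 0.05678566910415668 41844
-0.115 97 (np.float64(-0.0391), np.float64(-0.0292)) (np.float64(0.0232), np.float64(0.0333)) mid -0.0029
-0.105 93 (np.float64(-0.0374), np.float64(-0.0277)) (np.float64(0.0218), np.float64(0.0315)) mid -0.003
-0.095 96 (np.float64(-0.0361), np.float64(-0.0262)) (np.float64(0.0203), np.float64(0.0297)) mid -0.0032
-0.085 103 (np.float64(-0.0344), np.float64(-0.0248)) (np.float64(0.0191), np.float64(0.0296)) mid -0.0024
-0.075 101 (np.float64(-0.0331), np.float64(-0.0234)) (np.float64(0.0183), np.float64(0.0278)) mid -0.0027
-0.065 110 (np.float64(-0.0316), np.float64(-0.0206)) (np.float64(
[... 604 characters left out ...]
7), np.float64(-0.0)) (np.float64(0.0), np.float64(0.0075)) mid -0.0026
0.005 511 (np.float64(-0.0689), np.float64(-0.0001)) (np.float64(0.001), np.float64(0.0354)) mid -0.0167
0.015 1427 (np.float64(-0.0689), np.float64(-0.0001)) (np.float64(0.0001), np.float64(0.0355)) mid -0.0167
0.025 4221 (np.float64(-0.0778), np.float64(-0.0139)) (np.float64(0.0098), np.float64(0.0502)) mid -0.0138
0.035 19091 (np.float64(-0.0816), np.float64(-0.0)) (np.float64(0.0), np.float64(0.0493)) mid -0.0161
0.045 13680 (np.float64(-0.0957), np.float64(-0.0)) (np.float64(0.0), np.float64(0.062)) mid -0.0169
0.055 1536 (np.float64(-0.0934), np.float64(-0.0213)) (np.float64(0.0179), np.float64(0.0597)) mid -0.0168
```

```bash
python3 - <<'E'
from h import *
im,d,cm=load('w1'); X=cloud(d,cm)
hsv=cv2.cvtColor(im,cv2.COLOR_RGB2HSV)
c=im[0:65,240:320]; cv2.imwrite('pics/w1a.png',cv2.resize(c,None,fx=8,fy=8,interpolation=cv2.INTER_CUBIC)[:,:,::-1])
m=(abs(X[...,0]-.543)<.05)&(abs(X[...,1]-.028)<.05)&(X[...,2]>.004)
nl,lab,st,ce=cv2.connectedComponentsWithStats(m.astype(np.uint8)); k=1+st[1:,4].argmax(); P=X[lab==k]
print(st[k],ce[k])
for ax in range(84,106,3):
    a=np.deg2rad(ax); e=np.array([np.cos(a),np.sin(a)]); n=np.array([-e[1],e[0]])
    q=(P[:,:2]-[.543,.03])@np.stack([e,n],1)*1000
    ts=[]
    for lo in range(-20,22,5):
        s=q[(q[:,0]>=lo)&(q[:,0]<lo+5)]
        if len(s)>3: ts.append((lo+2.5,round((s[:,1].min()+s[:,1].max())/2,1),round(np.ptp(s[:,1]),1)))
    print(ax,q.min(0).round(1),q.max(0).round(1),ts)
E
```

```text
[271   7  21  39 576] [280.95486111  27.35590278]
84 [-19.4 -13.2] [18.7 11.8] [(-17.5, np.float64(-2.3), np.float64(14.5)), (-12.5, np.float64(-2.4), np.float64(20.7)), (-7.5, np.float64(-1.3), np.float64(23.8)), (-2.5, np.float64(-0.8), np.float64(24.3)), (2.5, np.float64(0.3), np.float64(23.0)), (7.5, np.float64(1.6), np.float64(20.1)), (12.5, np.float64(2.9), np.float64(14.6)), (17.5, np.float64(4.9), np.float64(6.0))]
87 [-19.7 -12.8] [19.  11.6] [(-17.5, np.float64(-1.9), np.float64(15.3)), (-12.5, np.float64(-2.0), np.float64(20.4)), (-7.5, np.float64(-1.0), np.float64(23.4)), (-2.5, np.float64(-0.7), np.float64(24.2)), (2.5, np.float64(0.2), np.float64(22.9)), (7.5, np.float64(1.3), np.float64(20.1)), (12.5, np.float64(2.6), np.float64(15.1)), (17.5, np.float64(4.0), np.float64(6.0))]
90 [-19.9 -12.5] [19.2 11.6] [(-17.5, np.float64(-2.2), np.float64(15.4)), (-12.5, np.float64(-1.4), np.float64(20.4)), (-7.5, np.float64(-0.7), np.float64(23.2)), (-2.5, np.float64(-0.5), np.float64(24.1)), (2.5, np.float64(0.2), np.float64(22.5)), (7.5, np.float64(1.1), np.float64(19.8)), (12.
[... 1259 characters left out ...]
4(-0.1), np.float64(14.9)), (-12.5, np.float64(0.3), np.float64(20.8)), (-7.5, np.float64(0.3), np.float64(23.0)), (-2.5, np.float64(0.4), np.float64(22.9)), (2.5, np.float64(1.0), np.float64(21.5)), (7.5, np.float64(0.9), np.float64(19.1)), (12.5, np.float64(0.9), np.float64(14.6)), (17.5, np.float64(0.9), np.float64(7.8))]
105 [-20.2 -11. ] [19.7 12. ] [(-17.5, np.float64(0.7), np.float64(14.9)), (-12.5, np.float64(0.4), np.float64(19.7)), (-7.5, np.float64(0.6), np.float64(22.9)), (-2.5, np.float64(0.5), np.float64(23.0)), (2.5, np.float64(0.9), np.float64(21.6)), (7.5, np.float64(0.6), np.float64(19.1)), (12.5, np.float64(0.3), np.float64(14.6)), (17.5, np.float64(0.6), np.float64(8.9))]
```

View pics/w1a.png

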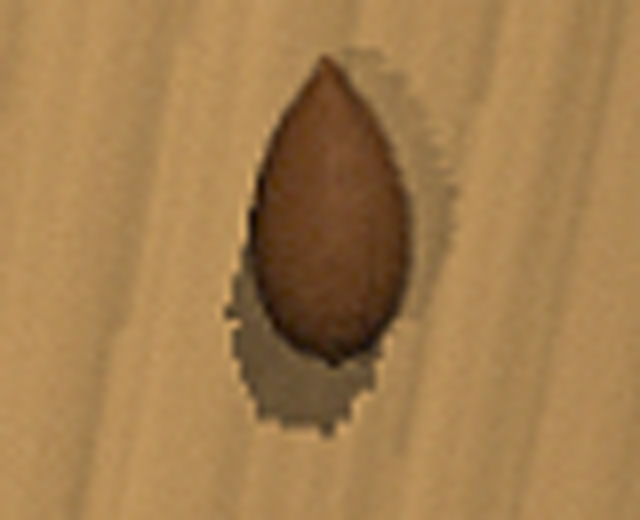

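```bash
python3 - <<'E'
from h import *
inc([.550,-.240,.0175],100.8)
E
```

```text
t 1.88 pos [ 0.5436 -0.134   0.2157] rot [-1.7993e+02  4.0000e-02  1.0052e+02] open 88.35 F [0.  0.1 0. ]
dp [-105.3  -12.8  198.2] w [-0.07  0.04 -0.28]
```

>>> {"op": "apply_moves", "data": {
  "increments": [
    {"x": -35, "y": -4, "z": 25, "wx": 0, "wy": 0, "wz": 0},
    {"x": -75, "y": -9, "z": 60, "wx": 0, "wy": 0, "wz": 0},
    {"x": -105, "y": -13, "z": 100, "wx": 0, "wy": 0, "wz": 0},
    {"x": -105, "y": -13, "z": 135, "wx": 0, "wy": 0, "wz": 0},
    {"x": -105, "y": -13, "z": 155, "wx": 0, "wy": 0, "wz": 0},
    {"x": -105, "y": -13, "z": 160, "wx": 0, "wy": 0, "wz": 0},
    {"x": -105, "y": -13, "z": 160, "wx": 0, "wy": 0, "wz": 0}
  ]
}}

```text
time_s: 2.75
eef_pos: [0.5518, -0.2377, 0.0567]
ee_rot: [3.141, 0.001, 1.758]
wrist_force: [0.3, -0.2, 0.2]
opening: 0.0883
```

```bash
python3 - <<'E'
from h import *
inc([.550,-.240,.0175],100.8)
snap('wrist','w2')
E
```

```text
t 2.75 pos [ 0.5518 -0.2377  0.0567] rot [1.7995e+02 3.0000e-02 1.0071e+02] open 88.29 F [ 0.3 -0.2  0.2]
dp [-1.9 -2.2 39.2] w [ 0.05  0.03 -0.09]
```

View pics/w2.png

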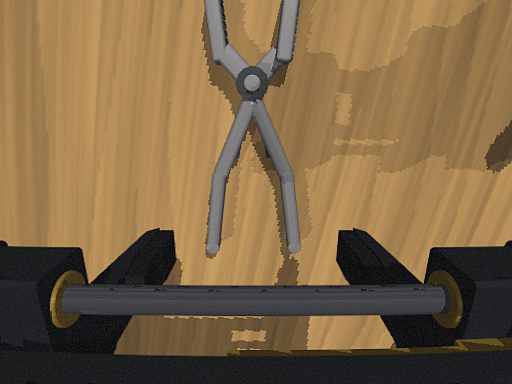

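The handles are centred between the fingers at about column 253, so I'll go down and close.

>>> {"op": "apply_moves", "data": {
  "increments": [
    {"x": -1, "y": -2, "z": 12, "wx": 0, "wy": 0, "wz": 0},
    {"x": -2, "y": -2, "z": 26, "wx": 0, "wy": 0, "wz": 0},
    {"x": -2, "y": -2, "z": 35, "wx": 0, "wy": 0, "wz": 0},
    {"x": -2, "y": -2, "z": 39, "wx": 0, "wy": 0, "wz": 0},
    {"x": -2, "y": -2, "z": 39, "wx": 0, "wy": 0, "wz": 0}
  ]
}}

```text
time_s: 3.42
eef_pos: [0.5495, -0.24, 0.0165]
ee_rot: [-3.141, -0.0, 1.758]
wrist_force: [0.5, -0.1, 0.8]
opening: 0.088
```

>>> {"op": "apply_moves", "data": {
  "increments": [
    {"x": 0, "y": 0, "z": 0, "wx": 0, "wy": 0, "wz": 0},
    {"x": 0, "y": 0, "z": 0, "wx": 0, "wy": 0, "wz": 0},
    {"x": 0, "y": 0, "z": 0, "wx": 0, "wy": 0, "wz": 0}
  ],
  "claw": 0.22
}}

```text
time_s: 3.8
eef_pos: [0.5498, -0.2403, 0.0172]
ee_rot: [3.141, 0.0, 1.757]
wrist_force: [-0.6, 0.4, 0.1]
opening: 0.0694
```

```bash
python3 - <<'E'
from h import *
inc([.550,-.240,.0175],100.8)
E
```

```text
t 3.8 pos [ 0.5498 -0.2403  0.0172] rot [1.7998e+02 1.0000e-02 1.0068e+02] open 69.44 F [-0.6  0.4  0.1]
dp [ 0.2  0.3 -0.3] w [ 0.02  0.01 -0.12]
```

>>> {"op": "apply_moves", "data": {
  "increments": [
    {"x": 0, "y": 0, "z": 0, "wx": 0, "wy": 0, "wz": 0},
    {"x": 0, "y": 0, "z": 0, "wx": 0, "wy": 0, "wz": 0},
    {"x": 0, "y": 0, "z": 0, "wx": 0, "wy": 0, "wz": 0}
  ],
  "claw": 0.31
}}

```text
time_s: 4.18
eef_pos: [0.5496, -0.2402, 0.0169]
ee_rot: [3.142, 0.0, 1.757]
wrist_force: [0.6, -0.1, 0.1]
opening: 0.0611
```

>>> {"op": "apply_moves", "data": {
  "increments": [
    {"x": 0, "y": 0, "z": 0, "wx": 0, "wy": 0, "wz": 0},
    {"x": 0, "y": 0, "z": 0, "wx": 0, "wy": 0, "wz": 0}
  ]
}}

```text
time_s: 4.42
eef_pos: [0.5496, -0.2402, 0.0169]
ee_rot: [-3.142, 0.0, 1.757]
wrist_force: [-0.3, 0.1, -0.9]
opening: 0.0606
```

```bash
python3 - <<'E'
from h import *
inc([.550+.045,-.240+0.005,.0175],101.5)
im,d,cm=snap('wrist','w3')
E
```

```text
t 4.42 pos [ 0.5496 -0.2402  0.0169] rot [-180.      0.    100.69] open 60.61 F [-0.3  0.1 -0.9]
dp [-3.3 45.6 -0.6] w [-0.    0.   -0.81]
```

View pics/w3.png

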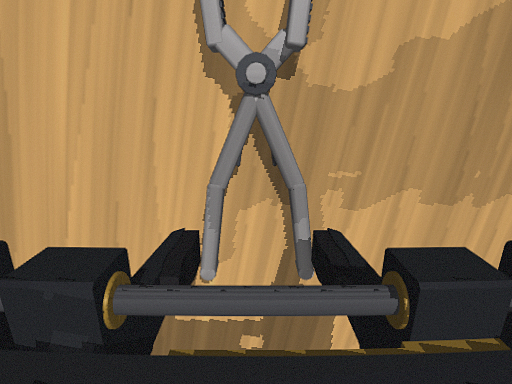

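>>> {"op": "apply_moves", "data": {
  "increments": [
    {"x": 0, "y": 3, "z": 0, "wx": 0, "wy": 0, "wz": 0},
    {"x": 0, "y": 9, "z": 0, "wx": 0, "wy": 0, "wz": 0},
    {"x": 0, "y": 16, "z": 0, "wx": 0, "wy": 0, "wz": 0},
    {"x": 0, "y": 24, "z": 0, "wx": 0, "wy": 0, "wz": 0},
    {"x": 0, "y": 32, "z": 0, "wx": 0, "wy": 0, "wz": 0},
    {"x": 0, "y": 39, "z": 0, "wx": 0, "wy": 0, "wz": 0},
    {"x": 0, "y": 44, "z": 0, "wx": 0, "wy": 0, "wz": -0.5},
    {"x": 0, "y": 46, "z": 0, "wx": 0, "wy": 0, "wz": -0.8}
  ]
}}

```text
time_s: 5.48
eef_pos: [0.5951, -0.2315, 0.0169]
ee_rot: [3.142, -0.0, 1.772]
wrist_force: [0.3, -0.7, -0.5]
opening: 0.0607
```

```bash
cat >an2.py <<'E'
from h import *
import sys
f=sys.argv[1]
inc([.568,-.097,.0175],101.5)
snap('wrist','w'+f); 
im,d,cm=snap('top','top'+f)
c=im[195:275,215:385]; cv2.imwrite('pics/topc'+f+'.png',cv2.resize(c,None,fx=4.5,fy=4.5,interpolation=cv2.INTER_CUBIC)[:,:,::-1])
E
python3 an2.py 4
```

```text
t 5.47 pos [ 0.5951 -0.2315  0.0169] rot [180.    -0.   101.52] open 60.7 F [ 0.3 -0.7 -0.5]
dp [137.2   0.3  -0.6] w [ 0.   -0.    0.02]
```

View pics/w4.png

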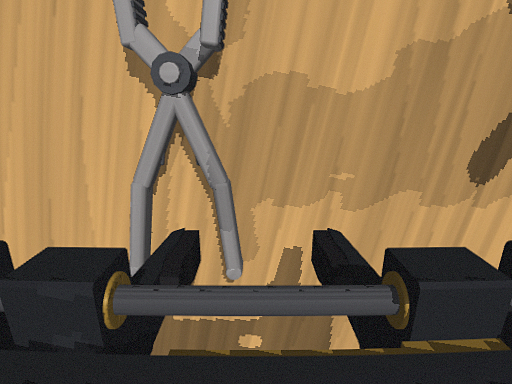

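View pics/topc4.png

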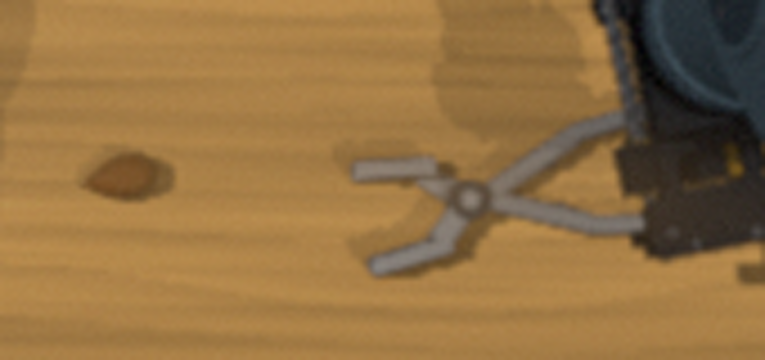

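The nutcracker didn't move: the top view shows it in the same place, and in the wrist view the finger has passed over a handle. I'll check where the fingers really are.

```bash
python3 - <<'E'
from h import *
for f in ('w1','w3','w4'):
  im,d,cm=load(f); X=cloud(d,cm); print(f,cm['xyz'],cm['attitude'])
  for (u,v) in [(165,236),(185,240),(190,255),(325,240),(345,240),(345,260),(250,300),(150,255),(235,270),(235,260),(208,265),(300,265)]: print((u,v),X[v,u].round(4),im[v,u],round(float(d[v,u]),3))
E
```

```text
w1 [ 0.53122354 -0.0613605   0.38509294] [-0.28776544  0.00210457  0.18540104]
(165, 236) [ 0.4972 -0.1329  0.2468] [26 24 26] 0.151
(185, 240) [ 0.4657 -0.2606  0.0017] [178 138  87] 0.42
(190, 255) [ 0.4755 -0.2829  0.0017] [175 137  87] 0.427
(325, 240) [ 6.613e-01 -2.244e-01  1.000e-04] [172 133  83] 0.421
(345, 240) [ 0.5864 -0.1164  0.251 ] [27 23 26] 0.147
(345, 260) [ 0.5878 -0.1253  0.2548] [11 11 12] 0.146
(250, 300) [ 0.5386 -0.1093  0.3196] [68 73 73] 0.077
(150, 255) [ 0.4965 -0.1329  0.2671] [36 33 30] 0.131
(235, 270) [ 0.5433 -0.295   0.0014] [176 138  87] 0.434
(235, 260) [ 0.5407 -0.2795  0.    ] [179 142  89] 0.431
(208, 265) [ 0.5032 -0.2946  0.0009] [186 142  88] 0.432
(300, 265) [ 6.353e-01 -2.699e-01  4.000e-04] [187 146  89] 0.432
w3 [ 0.53670996 -0.168525    0.18651232] [-0.28742415  0.00086125  0.18657077]
(165, 236) [nan nan nan] [214 169 104] 0.0
(185, 240) [ 0.5142 -0.2375  0.0537] [35 31 27] 0.145
(190, 255) [ 0.5188 -0.2405  0.0618] [28 24 29] 0.139
(325, 240) [ 0.5821 -0.225   0.0528] [30 28 31] 0.146
(345, 240) [ 0.5907 -0.222   0.0558] [32 35 40] 0.1
[... 452 characters left out ...]
294  0.00079729  0.20114465]
(165, 236) [ 0.5373 -0.2566  0.001 ] [191 150  97] 0.202
(185, 240) [ 0.5595 -0.2301  0.0522] [23 15 29] 0.147
(190, 255) [ 0.5643 -0.2325  0.0615] [13 22 25] 0.139
(325, 240) [ 0.6273 -0.2158  0.053 ] [33 31 36] 0.146
(345, 240) [ 0.6362 -0.2131  0.055 ] [28 32 34] 0.144
(345, 260) [ 0.6316 -0.2151  0.0725] [33 29 30] 0.127
(250, 300) [ 0.5892 -0.207   0.122 ] [76 80 81] 0.075
(150, 255) [ 0.5286 -0.2731  0.0013] [64 59 49] 0.206
(235, 270) [ 0.5882 -0.2616  0.0193] [141 139 136] 0.189
(235, 260) [ 0.587  -0.2554  0.0178] [138 138 134] 0.189
(208, 265) [ 5.696e-01 -2.730e-01  5.000e-04] [198 155  98] 0.209
(300, 265) [ 0.6332 -0.2598  0.0008] [107  83  55] 0.209
```

```bash
python3 - <<'E'
from h import *
im,d,cm=snap('side','side4')
X=cloud(d,cm)
c=im[80:200,240:440]; cv2.imwrite('pics/side4c.png',cv2.resize(c,None,fx=4,fy=4,interpolation=cv2.INTER_CUBIC)[:,:,::-1])
E
```

```text
(no output)
```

View pics/side4c.png

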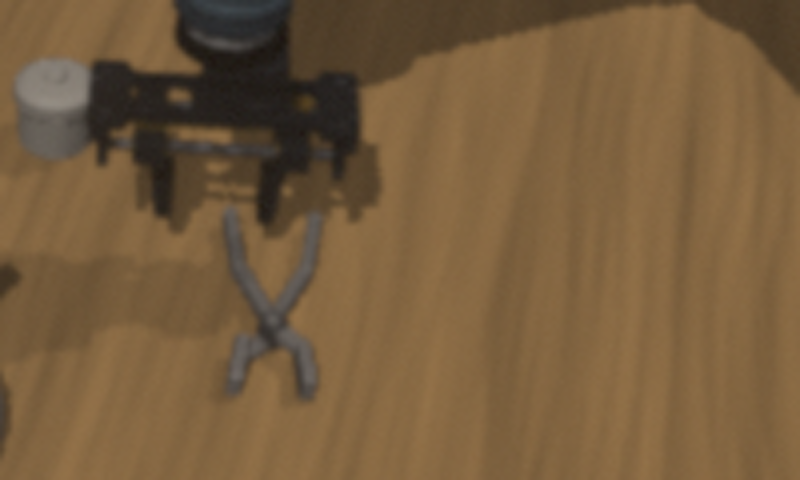

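```bash
python3 - <<'E'
from h import *
im,d,cm=load('side4'); X=cloud(d,cm)
for v in range(112,140,2):
  print(v,[(u,X[v,u].round(3).tolist(),int(im[v,u].mean())) for u in (279,281,305,307)])
im,d,cm=load('w4'); X=cloud(d,cm)
m=(im.max(2)<60)&(X[...,2]<.08)&(X[...,2]>.012); ys,xs=np.where(m)
P=X[m]; i=np.argsort(P[:,2])[:15]
for k in i: print(xs[k],ys[k],P[k].round(4))
E
```

```text
112 [(279, [0.634, -0.203, 0.128], 43), (281, [0.629, -0.206, 0.127], 57), (305, [0.586, -0.389, -0.0], 49), (307, [0.558, -0.214, 0.137], 46)]
114 [(279, [0.633, -0.197, 0.126], 37), (281, [0.627, -0.196, 0.129], 44), (305, [0.583, -0.377, 0.002], 61), (307, [0.578, -0.382, -0.001], 55)]
116 [(279, [0.631, -0.189, 0.126], 37), (281, [0.625, -0.188, 0.128], 42), (305, [0.563, -0.215, 0.122], 58), (307, [0.575, -0.367, 0.003], 54)]
118 [(279, [0.63, -0.189, 0.119], 35), (281, [0.625, -0.19, 0.12], 40), (305, [0.561, -0.21, 0.119], 56), (307, [0.556, -0.207, 0.122], 58)]
120 [(279, [0.63, -0.189, 0.112], 32), (281, [0.625, -0.193, 0.11], 28), (305, [0.565, -0.247, 0.082], 44), (307, [0.56, -0.247, 0.083], 34)]
122 [(279, [0.634, -0.211, 0.087], 29), (281, [0.629, -0.214, 0.086], 29), (305, [0.563, -0.235, 0.085], 40), (307, [0.558, -0.237, 0.084], 28)]
124 [(279, [0.633, -0.21, 0.081], 28), (281, [0.628, -0.214, 0.079], 31), (305, [0.562, -0.228, 0.083], 38), (307, [0.556, -0.231, 0.082], 31)]
126 [(279, [0.633, -0.211, 0.073], 35), (281, [0.627, -0.211, 0.074], 35), (305, [0.561, -0.2
[... 712 characters left out ...]
-0.27, 0.003], 71), (307, [0.557, -0.273, 0.001], 55)]
138 [(279, [0.637, -0.243, -0.001], 99), (281, [0.63, -0.24, 0.003], 100), (305, [0.561, -0.263, 0.001], 88), (307, [0.555, -0.267, -0.0], 67)]
155 176 [ 0.5294 -0.2126  0.012 ]
223 12 [ 0.5546 -0.1168  0.012 ]
138 0 [ 0.5094 -0.1194  0.012 ]
174 123 [ 0.5369 -0.1791  0.0121]
159 163 [ 0.531  -0.2041  0.0121]
197 161 [ 0.5532 -0.1984  0.0121]
193 70 [ 0.5434 -0.1485  0.0121]
140 22 [ 0.5118 -0.1299  0.0121]
220 46 [ 0.5559 -0.1336  0.0121]
225 8 [ 0.5553 -0.1147  0.0121]
196 160 [ 0.5525 -0.1979  0.0122]
170 131 [ 0.5352 -0.184   0.0122]
147 246 [ 0.5291 -0.2603  0.0122]
149 190 [ 0.5268 -0.2221  0.0122]
196 159 [ 0.5524 -0.1973  0.0122]
```

Side and wrist depth both put the fingertips at about z≈0.045 m. The TCP reading of 0.017 implies 0.003, so the real tips stand about 40 mm higher than the reading suggests. XY agrees. I'll go back over the handles, open, and lower in stages while checking with the cameras and the wrist force.

>>> {"op": "apply_moves", "data": {
  "increments": [
    {"x": 0, "y": -12, "z": 0, "wx": 0, "wy": 0, "wz": 0},
    {"x": -1, "y": -28, "z": 0, "wx": 0, "wy": 0, "wz": 0},
    {"x": -1, "y": -40, "z": 0, "wx": 0, "wy": 0, "wz": 0.5},
    {"x": -1, "y": -46, "z": 0, "wx": 0, "wy": 0, "wz": 0.8},
    {"x": -1, "y": -46, "z": 0, "wx": 0, "wy": 0, "wz": 0.8}
  ],
  "claw": 0
}}

```text
time_s: 6.25
eef_pos: [0.5495, -0.242, 0.017]
ee_rot: [-3.141, 0.0, 1.757]
wrist_force: [-0.1, 0.4, -0.5]
opening: 0.088
```

>>> {"op": "apply_moves", "data": {
  "increments": [
    {"x": 0, "y": 0, "z": 8, "wx": 0, "wy": 0, "wz": 0},
    {"x": 0, "y": 0, "z": 17, "wx": 0, "wy": 0, "wz": 0},
    {"x": 0, "y": 0, "z": 22, "wx": 0, "wy": 0, "wz": 0},
    {"x": 0, "y": 0, "z": 24, "wx": 0, "wy": 0, "wz": 0},
    {"x": 0, "y": 0, "z": 24, "wx": 0, "wy": 0, "wz": 0}
  ]
}}

```text
time_s: 6.88
eef_pos: [0.55, -0.2417, -0.0073]
ee_rot: [-3.141, -0.0, 1.757]
wrist_force: [-0.2, 1.3, 0.6]
opening: 0.0881
```

```bash
cat >tip.py <<'E'
from h import *
import sys
f=sys.argv[1]
inc([.550,-.240,.0175],100.8)
im,d,cm=snap('side','side'+f); X=cloud(d,cm)
c=im[80:200,240:440]; cv2.imwrite('pics/sidec'+f+'.png',cv2.resize(c,None,fx=4,fy=4,interpolation=cv2.INTER_CUBIC)[:,:,::-1])
m=(im.max(2)<60)&(X[...,2]<.07)&(abs(X[...,0]-.55)<.08)&(abs(X[...,1]+.23)<.035)&(X[...,2]>.004)
P=X[m]; 
for s in (P[P[:,0]<.55],P[P[:,0]>.55]):
  if len(s): i=np.argsort(s[:,2])[:4]; print(s[i].round(4))
im,d,cm=snap('wrist','w'+f); X=cloud(d,cm)
for u in (150,160,165,170,340,345,350,360):
  col=[(v,X[v,u].round(3).tolist()) for v in range(200,260,4) if im[v,u].max()<60][:2]; print(u,col)
E
python3 tip.py 5
```

```text
t 6.88 pos [ 0.55   -0.2417 -0.0073] rot [-1.7999e+02 -1.0000e-02  1.0070e+02] open 88.1 F [-0.2  1.3  0.6]
dp [  1.6   0.3 -24.8] w [-0.01 -0.01 -0.1 ]
[[ 0.4986 -0.2422  0.0186]
 [ 0.4957 -0.2416  0.0198]
 [ 0.5013 -0.2396  0.0201]
 [ 0.4933 -0.2429  0.0232]]
[[ 0.5943 -0.2259  0.0164]
 [ 0.5966 -0.2217  0.0193]
 [ 0.5908 -0.2229  0.0198]
 [ 0.5941 -0.2232  0.0226]]
150 [(232, [0.495, -0.242, 0.023]), (236, [0.497, -0.242, 0.027])]
160 [(232, [0.499, -0.242, 0.019]), (236, [0.501, -0.242, 0.024])]
165 [(232, [0.502, -0.242, 0.019]), (236, [0.504, -0.241, 0.025])]
170 [(232, [0.505, -0.241, 0.02]), (236, [0.506, -0.241, 0.024])]
340 [(232, [0.592, -0.225, 0.02]), (236, [0.593, -0.227, 0.019])]
345 [(232, [0.595, -0.224, 0.02]), (236, [0.594, -0.225, 0.024])]
350 [(232, [0.598, -0.225, 0.017]), (236, [0.596, -0.224, 0.024])]
360 [(232, [0.601, -0.222, 0.023]), (236, [0.6, -0.222, 0.028])]
```

View pics/sidec5.png

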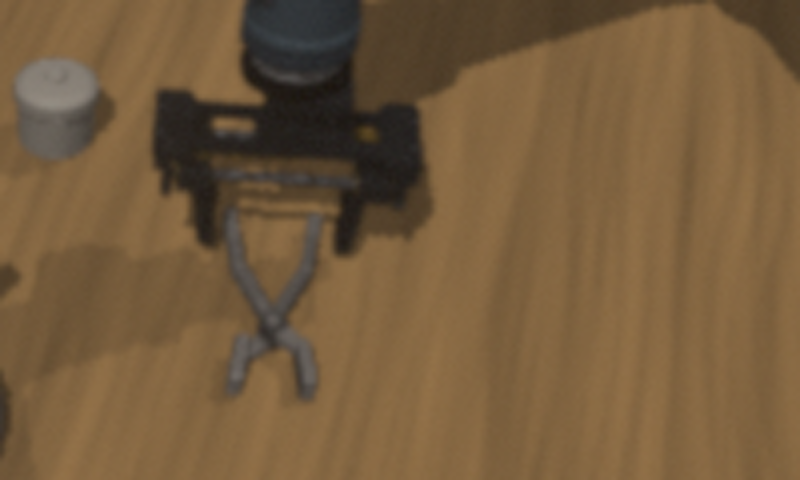

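View pics/w5.png

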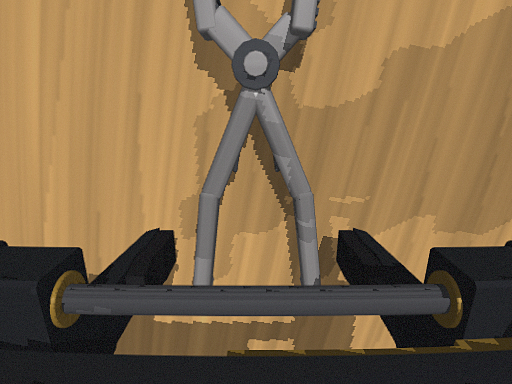

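The cameras now put the tips at about 18 mm with TCP reading -7 mm, so the tips sit at TCP_z + 25 mm. The handles lie centred between the fingers. I'll lower 13 mm more.

>>> {"op": "apply_moves", "data": {
  "increments": [
    {"x": 1, "y": 0, "z": 4, "wx": 0, "wy": 0, "wz": 0},
    {"x": 2, "y": 0, "z": 8, "wx": 0, "wy": 0, "wz": 0},
    {"x": 2, "y": 0, "z": 11, "wx": 0, "wy": 0, "wz": 0},
    {"x": 2, "y": 0, "z": 13, "wx": 0, "wy": 0, "wz": 0},
    {"x": 2, "y": 0, "z": 13, "wx": 0, "wy": 0, "wz": 0}
  ]
}}

```text
time_s: 7.6
eef_pos: [0.5494, -0.2398, -0.0203]
ee_rot: [-3.141, -0.0, 1.757]
wrist_force: [-0.2, 0.4, -1.0]
opening: 0.0881
```

```bash
python3 tip.py 6
```

```text
t 7.6 pos [ 0.5494 -0.2398 -0.0203] rot [-1.7998e+02 -1.0000e-02  1.0069e+02] open 88.08 F [-0.2  0.4 -1. ]
dp [ -0.3   0.5 -37.8] w [-0.02 -0.01 -0.11]
[[ 0.4964 -0.2379  0.007 ]
 [ 0.497  -0.2394  0.0095]
 [ 0.4991 -0.234   0.0098]
 [ 0.5005 -0.2425  0.0099]]
[[ 0.5963 -0.2233  0.0102]
 [ 0.5924 -0.2195  0.0105]
 [ 0.5977 -0.2151  0.0129]
 [ 0.5967 -0.2244  0.0131]]
150 [(232, [0.495, -0.24, 0.01]), (236, [0.496, -0.24, 0.014])]
160 [(232, [0.499, -0.24, 0.007]), (236, [0.5, -0.241, 0.011])]
165 [(232, [0.502, -0.24, 0.006]), (236, [0.503, -0.239, 0.012])]
170 [(232, [0.504, -0.24, 0.006]), (236, [0.505, -0.24, 0.011])]
340 [(232, [0.592, -0.223, 0.006]), (236, [0.592, -0.225, 0.007])]
345 [(232, [0.595, -0.223, 0.006]), (236, [0.593, -0.223, 0.011])]
350 [(232, [0.598, -0.223, 0.005]), (236, [0.596, -0.222, 0.011])]
360 [(232, [0.601, -0.22, 0.009]), (236, [0.6, -0.221, 0.013])]
```

>>> {"op": "apply_moves", "data": {
  "increments": [
    {"x": 0, "y": 0, "z": 0, "wx": 0, "wy": 0, "wz": 0},
    {"x": 0, "y": 0, "z": 0, "wx": 0, "wy": 0, "wz": 0},
    {"x": 0, "y": 0, "z": 0, "wx": 0, "wy": 0, "wz": 0},
    {"x": 0, "y": 0, "z": 0, "wx": 0, "wy": 0, "wz": 0}
  ],
  "claw": 0.24
}}

```text
time_s: 8.2
eef_pos: [0.5497, -0.24, -0.02]
ee_rot: [3.141, 0.0, 1.757]
wrist_force: [0.2, -0.6, 0.8]
opening: 0.0667
```

>>> {"op": "apply_moves", "data": {
  "increments": [
    {"x": 0, "y": 0, "z": 0, "wx": 0, "wy": 0, "wz": 0},
    {"x": 0, "y": 0, "z": 0, "wx": 0, "wy": 0, "wz": 0},
    {"x": 0, "y": 0, "z": 0, "wx": 0, "wy": 0, "wz": 0}
  ],
  "claw": 0.3
}}

```text
time_s: 8.57
eef_pos: [0.5497, -0.2401, -0.02]
ee_rot: [3.141, 0.0, 1.757]
wrist_force: [0.2, -0.3, 0.6]
opening: 0.0617
```

```bash
python3 - <<'E'
from h import *
inc([.595,-.2315,-.0203],101.5)
snap('wrist','w7')
E
```

```text
t 8.57 pos [ 0.5497 -0.2401 -0.02  ] rot [1.7999e+02 2.0000e-02 1.0068e+02] open 61.73 F [ 0.2 -0.3  0.6]
dp [ 0.  46.1  0.3] w [ 0.01  0.02 -0.82]
```

View pics/w7.png

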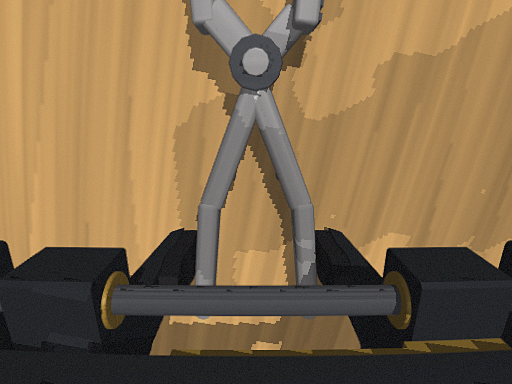

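>>> {"op": "apply_moves", "data": {
  "increments": [
    {"x": 0, "y": 2, "z": 0, "wx": 0, "wy": 0, "wz": 0},
    {"x": 0, "y": 7, "z": 0, "wx": 0, "wy": 0, "wz": 0},
    {"x": 0, "y": 13, "z": 0, "wx": 0, "wy": 0, "wz": 0},
    {"x": 0, "y": 19, "z": 0, "wx": 0, "wy": 0, "wz": 0},
    {"x": 0, "y": 23, "z": 0, "wx": 0, "wy": 0, "wz": 0},
    {"x": 0, "y": 24, "z": 0, "wx": 0, "wy": 0, "wz": 0}
  ]
}}

```text
time_s: 9.38
eef_pos: [0.5735, -0.2351, -0.0201]
ee_rot: [3.141, -0.0, 1.758]
wrist_force: [-2.7, -0.5, 2.7]
opening: 0.062
```

```bash
python3 an2.py 8
```

```text
t 9.38 pos [ 0.5735 -0.2351 -0.0201] rot [ 1.7999e+02 -1.0000e-02  1.0071e+02] open 62.0 F [-2.7 -0.5  2.7]
dp [136.7  20.2 -37.6] w [ 0.01 -0.01 -0.79]
```

View pics/w8.png

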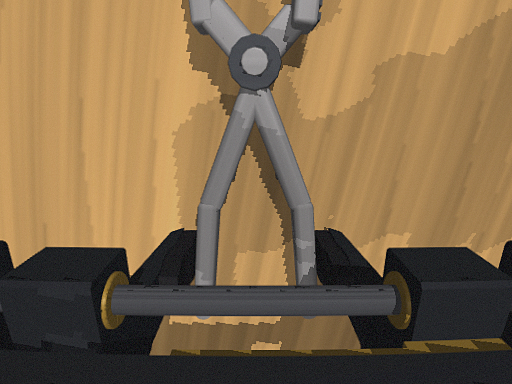

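View pics/topc8.png

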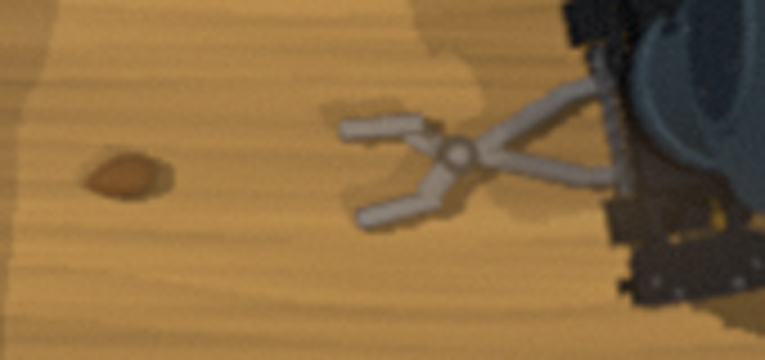

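The nutcracker now moves with the gripper. I'll continue: finish the sideways move while advancing, but stop short of the almond.

>>> {"op": "apply_moves", "data": {
  "increments": [
    {"x": 3, "y": 3, "z": 0, "wx": 0, "wy": 0, "wz": 0},
    {"x": 10, "y": 8, "z": 0, "wx": 0, "wy": 0, "wz": -0.3},
    {"x": 20, "y": 13, "z": 0, "wx": 0, "wy": 0, "wz": -0.5},
    {"x": 32, "y": 17, "z": 0, "wx": 0, "wy": 0, "wz": -0.8},
    {"x": 44, "y": 20, "z": 0, "wx": 0, "wy": 0, "wz": -0.8},
    {"x": 56, "y": 20, "z": 0, "wx": 0, "wy": 0, "wz": -0.8},
    {"x": 66, "y": 20, "z": 0, "wx": 0, "wy": 0, "wz": -0.8},
    {"x": 70, "y": 20, "z": 0, "wx": 0, "wy": 0, "wz": -0.8}
  ]
}}

```text
time_s: 10.48
eef_pos: [0.5796, -0.1619, -0.0201]
ee_rot: [-3.141, -0.0, 1.772]
wrist_force: [0.0, -1.2, -0.5]
opening: 0.0616
```

```bash
python3 an2.py 9
cat > axis.py <<'E'
from h import *
import sys
im,d,cm=load('top'+sys.argv[1]); X=cloud(d,cm)
hsv=cv2.cvtColor(im,cv2.COLOR_RGB2HSV)
lo,hi=float(sys.argv[2]),float(sys.argv[3])
m=(X[...,0]>.47)&(X[...,0]<.63)&(X[...,1]>lo)&(X[...,1]<hi)&(X[...,2]>.007)&(X[...,2]<.03)
P=X[m]
for y in np.arange(lo,hi,.01):
  s=P[(P[:,1]>=y)&(P[:,1]<y+.01)]
  if len(s)>3:
    x=np.sort(s[:,0]); g=np.diff(x); k=g.argmax(); print(round(y+.005,3),len(s),x[0].round(4),x[k].round(4),x[k+1].round(4),x[-1].round(4),'mid',((x[0]+x[-1])/2).round(4))
E
python3 axis.py 9 -.12 .07
```

```text
t 10.47 pos [ 0.5796 -0.1619 -0.0201] rot [-1.7999e+02 -2.0000e-02  1.0154e+02] open 61.61 F [ 0.  -1.2 -0.5]
dp [ 65.9   1.6 -37.6] w [-0.01 -0.02  0.04]
-0.115 52 0.5505 0.5623 0.5749 0.5914 mid 0.571
-0.105 43 0.5529 0.5625 0.5691 0.5841 mid 0.5685
-0.095 40 0.5547 0.5741 0.5764 0.5789 mid 0.5668
-0.085 26 0.5541 0.5693 0.5718 0.5718 mid 0.563
-0.075 36 0.5497 0.5661 0.5684 0.5709 mid 0.5603
-0.065 69 0.5329 0.5352 0.5376 0.5741 mid 0.5535
-0.055 52 0.5305 0.5499 0.5621 0.5826 mid 0.5565
-0.045 41 0.5279 0.5377 0.5692 0.5805 mid 0.5542
-0.035 40 0.5233 0.5352 0.5703 0.5804 mid 0.5519
-0.025 40 0.523 0.5325 0.5681 0.5797 mid 0.5513
-0.015 18 0.5678 0.5724 0.5745 0.5773 mid 0.5726
0.015 28 0.5345 0.5346 0.5368 0.5513 mid 0.5429
0.025 41 0.5321 0.5509 0.5535 0.5538 mid 0.5429
0.035 33 0.532 0.5485 0.5508 0.5508 mid 0.5414
0.045 16 0.5342 0.5435 0.5463 0.5463 mid 0.5402
```

View pics/topc9.png

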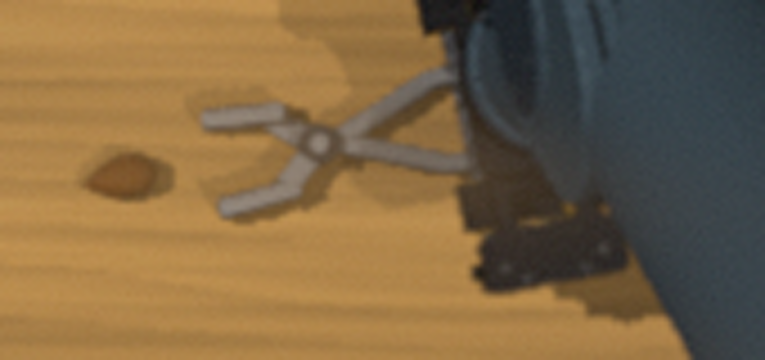

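View pics/w9.png

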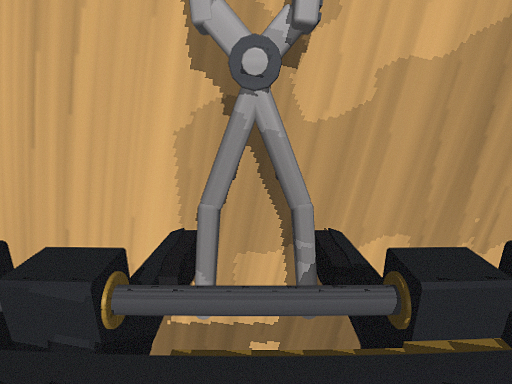

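>>> {"op": "apply_moves", "data": {
  "increments": [
    {"x": 3, "y": 1, "z": 0, "wx": 0, "wy": 0, "wz": 0},
    {"x": 10, "y": 2, "z": 0, "wx": 0, "wy": 0, "wz": 0},
    {"x": 20, "y": 2, "z": 0, "wx": 0, "wy": 0, "wz": 0},
    {"x": 31, "y": 2, "z": 0, "wx": 0, "wy": 0, "wz": 0},
    {"x": 42, "y": 2, "z": 0, "wx": 0, "wy": 0, "wz": 0},
    {"x": 53, "y": 2, "z": 0, "wx": 0, "wy": 0, "wz": 0},
    {"x": 62, "y": 2, "z": 0, "wx": 0, "wy": 0, "wz": 0},
    {"x": 66, "y": 2, "z": 0, "wx": 0, "wy": 0, "wz": 0}
  ]
}}

```text
time_s: 11.58
eef_pos: [0.5685, -0.0969, -0.0201]
ee_rot: [-3.141, -0.0, 1.772]
wrist_force: [1.2, -2.7, 0.1]
opening: 0.0618
```

```bash
python3 an2.py 10; python3 axis.py 10 -.02 .07
```

```text
t 11.57 pos [ 0.5685 -0.0969 -0.0201] rot [-1.7999e+02 -1.0000e-02  1.0154e+02] open 61.77 F [ 1.2 -2.7  0.1]
dp [  0.   -0.5 -37.6] w [-0.01 -0.01  0.04]
-0.015 31 0.5392 0.5535 0.5557 0.5582 mid 0.5487
-0.005 43 0.5296 0.5296 0.532 0.5586 mid 0.5441
0.005 63 0.5201 0.546 0.5485 0.5637 mid 0.5419
0.015 80 0.5177 0.5513 0.5538 0.5697 mid 0.5437
0.025 83 0.515 0.5269 0.532 0.5694 mid 0.5422
0.035 73 0.5127 0.522 0.5318 0.567 mid 0.5398
0.045 44 0.5103 0.5196 0.5341 0.5668 mid 0.5385
0.055 7 0.5569 0.5569 0.5595 0.5663 mid 0.5616
```

View pics/topc10.png

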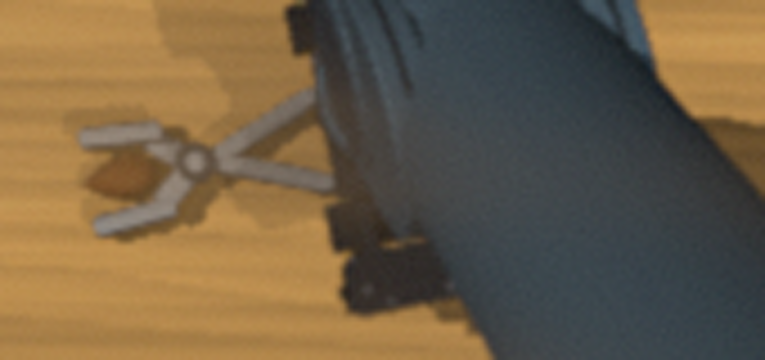

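```bash
python3 - <<'E'
from h import *
im,d,cm=snap('side','side10')
c=im[120:240,240:400]; cv2.imwrite('pics/sidec10.png',cv2.resize(c,None,fx=5,fy=5,interpolation=cv2.INTER_CUBIC)[:,:,::-1])
E
```

```text
(no output)
```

View pics/sidec10.png

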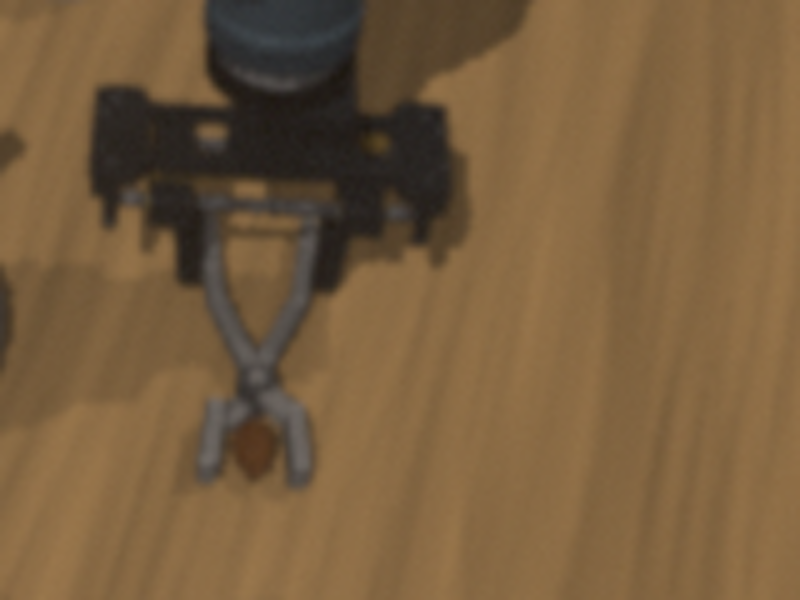

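The almond sits between the jaws in both views, with clearance on each side. I'll squeeze in steps.

>>> {"op": "apply_moves", "data": {
  "increments": [
    {"x": 0, "y": 0, "z": 0, "wx": 0, "wy": 0, "wz": 0},
    {"x": 0, "y": 0, "z": 0, "wx": 0, "wy": 0, "wz": 0},
    {"x": 0, "y": 0, "z": 0, "wx": 0, "wy": 0, "wz": 0}
  ],
  "claw": 0.4
}}

```text
time_s: 12.1
eef_pos: [0.5687, -0.0984, -0.0201]
ee_rot: [3.142, 0.0, 1.771]
wrist_force: [0.3, -0.7, 0.7]
opening: 0.0528
```

>>> {"op": "apply_moves", "data": {
  "increments": [
    {"x": 0, "y": 0, "z": 0, "wx": 0, "wy": 0, "wz": 0},
    {"x": 0, "y": 0, "z": 0, "wx": 0, "wy": 0, "wz": 0},
    {"x": 0, "y": 0, "z": 0, "wx": 0, "wy": 0, "wz": 0}
  ],
  "claw": 0.44
}}

```text
time_s: 12.48
eef_pos: [0.5687, -0.0979, -0.0201]
ee_rot: [3.142, 0.0, 1.771]
wrist_force: [0.5, -0.7, 0.7]
opening: 0.0492
```

```bash
python3 an2.py 11; python3 axis.py 11 -.0 .06
```

```text
t 12.47 pos [ 0.5687 -0.0979 -0.0201] rot [180.     0.   101.49] open 49.19 F [ 0.5 -0.7  0.7]
dp [  1.   -0.5 -37.6] w [ 0.    0.   -0.01]
0.005 55 0.5208 0.5461 0.5486 0.5633 mid 0.542
0.015 81 0.5201 0.5563 0.5586 0.5695 mid 0.5448
0.025 86 0.5174 0.5272 0.532 0.5672 mid 0.5423
0.035 72 0.5148 0.5246 0.5318 0.5666 mid 0.5407
0.045 49 0.5149 0.5242 0.5341 0.5645 mid 0.5397
0.055 9 0.5529 0.557 0.5594 0.5618 mid 0.5574
```

View pics/topc11.png

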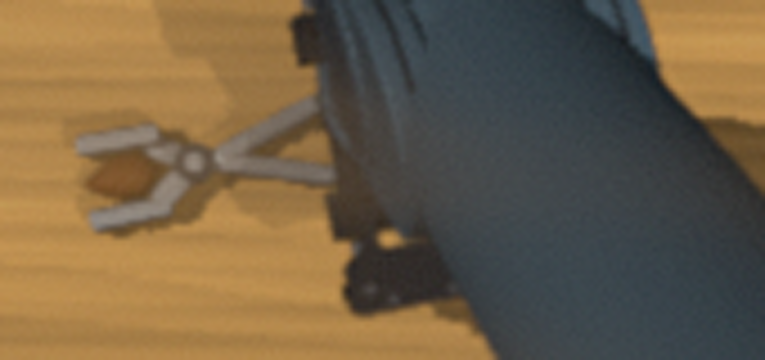

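>>> {"op": "apply_moves", "data": {
  "increments": [
    {"x": 0, "y": 0, "z": 0, "wx": 0, "wy": 0, "wz": 0},
    {"x": 0, "y": 0, "z": 0, "wx": 0, "wy": 0, "wz": 0},
    {"x": 0, "y": 0, "z": 0, "wx": 0, "wy": 0, "wz": 0}
  ],
  "claw": 0.48
}}

```text
time_s: 12.95
eef_pos: [0.5686, -0.0978, -0.0201]
ee_rot: [-3.141, -0.0, 1.771]
wrist_force: [-0.5, -0.4, 1.3]
opening: 0.046
```

>>> {"op": "apply_moves", "data": {
  "increments": [
    {"x": 0, "y": 0, "z": 0, "wx": 0, "wy": 0, "wz": 0},
    {"x": 0, "y": 0, "z": 0, "wx": 0, "wy": 0, "wz": 0},
    {"x": 0, "y": 0, "z": 0, "wx": 0, "wy": 0, "wz": 0}
  ],
  "claw": 0.51
}}

```text
time_s: 13.32
eef_pos: [0.5686, -0.0978, -0.0201]
ee_rot: [-3.141, -0.0, 1.771]
wrist_force: [-0.3, -0.7, 1.7]
opening: 0.0433
```

>>> {"op": "apply_moves", "data": {
  "increments": [
    {"x": 0, "y": 0, "z": 0, "wx": 0, "wy": 0, "wz": 0},
    {"x": 0, "y": 0, "z": 0, "wx": 0, "wy": 0, "wz": 0}
  ],
  "claw": 0.525
}}

```text
time_s: 13.58
eef_pos: [0.5686, -0.0978, -0.0201]
ee_rot: [-3.141, 0.0, 1.771]
wrist_force: [-0.7, -0.8, 2.2]
opening: 0.0423
```

>>> {"op": "apply_moves", "data": {
  "increments": [
    {"x": 0, "y": 0, "z": 0, "wx": 0, "wy": 0, "wz": 0},
    {"x": 0, "y": 0, "z": 0, "wx": 0, "wy": 0, "wz": 0}
  ],
  "claw": 0.54
}}

```text
time_s: 13.82
eef_pos: [0.5687, -0.0978, -0.0201]
ee_rot: [3.142, 0.0, 1.771]
wrist_force: [-0.2, -0.9, 1.1]
opening: 0.0406
```

>>> {"op": "apply_moves", "data": {
  "increments": [
    {"x": 0, "y": 0, "z": 0, "wx": 0, "wy": 0, "wz": 0},
    {"x": 0, "y": 0, "z": 0, "wx": 0, "wy": 0, "wz": 0}
  ],
  "claw": 0.55
}}

```text
time_s: 14.08
eef_pos: [0.5687, -0.0978, -0.0201]
ee_rot: [3.142, 0.0, 1.771]
wrist_force: [-1.0, -2.0, 0.7]
opening: 0.0399
```

>>> {"op": "apply_moves", "data": {
  "increments": [
    {"x": 0, "y": 0, "z": 0, "wx": 0, "wy": 0, "wz": 0},
    {"x": 0, "y": 0, "z": 0, "wx": 0, "wy": 0, "wz": 0}
  ],
  "claw": 0.56
}}

```text
time_s: 14.32
eef_pos: [0.5687, -0.0978, -0.0201]
ee_rot: [3.142, 0.0, 1.771]
wrist_force: [-0.2, -1.6, 0.9]
opening: 0.0389
```

```bash
python3 an2.py 12; python3 axis.py 12 -.0 .06; python3 - <<'E'
from h import *
im,d,cm=snap('side','side12')
c=im[190:225,270:320]; cv2.imwrite('pics/sidec12.png',cv2.resize(c,None,fx=12,fy=12,interpolation=cv2.INTER_CUBIC)[:,:,::-1])
o=manip.observe(); print(o['opening'],o['time_s'])
E
```

```text
t 14.32 pos [ 0.5687 -0.0978 -0.0201] rot [180.     0.   101.49] open 38.91 F [-0.2 -1.6  0.9]
dp [  0.9  -0.5 -37.6] w [ 0.    0.   -0.01]
0.005 55 0.5225 0.5272 0.5296 0.5612 mid 0.5419
0.015 79 0.5205 0.5647 0.5671 0.5672 mid 0.5439
0.025 86 0.52 0.5294 0.532 0.5671 mid 0.5436
0.035 75 0.5173 0.5292 0.5318 0.5648 mid 0.541
0.045 53 0.5172 0.5267 0.5341 0.5619 mid 0.5396
0.055 13 0.5499 0.5499 0.5523 0.5597 mid 0.5548
0.0388079759034942 14.475
```

View pics/topc12.png

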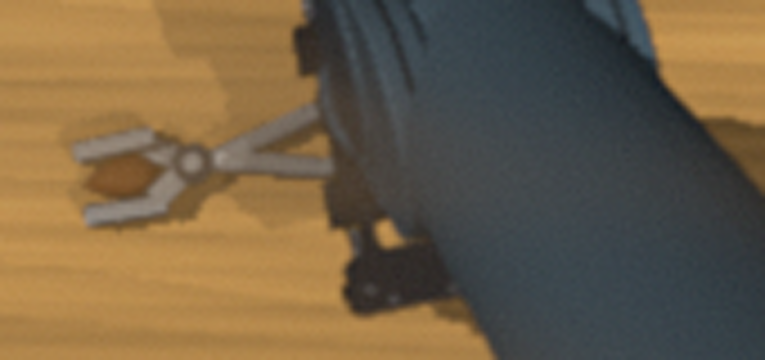

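View pics/sidec12.png

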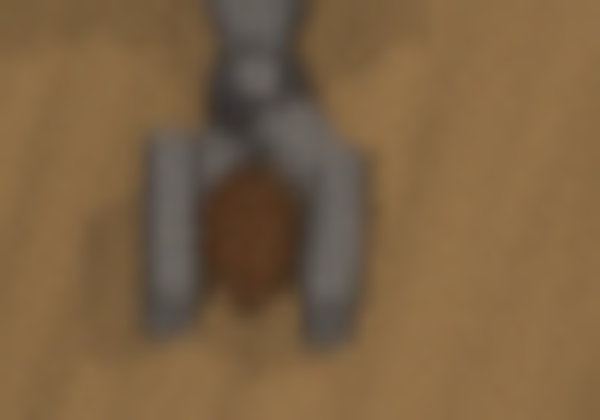

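>>> {"op": "apply_moves", "data": {
  "increments": [
    {"x": 0, "y": 0, "z": 0, "wx": 0, "wy": 0, "wz": 0},
    {"x": 0, "y": 0, "z": 0, "wx": 0, "wy": 0, "wz": 0}
  ],
  "claw": 0.57
}}

```text
time_s: 14.72
eef_pos: [0.5687, -0.0978, -0.0201]
ee_rot: [3.142, 0.0, 1.771]
wrist_force: [0.4, -1.4, 0.8]
opening: 0.0379
```

>>> {"op": "apply_moves", "data": {
  "increments": [
    {"x": 0, "y": 0, "z": 0, "wx": 0, "wy": 0, "wz": 0},
    {"x": 0, "y": 0, "z": 0, "wx": 0, "wy": 0, "wz": 0}
  ],
  "claw": 0.58
}}

```text
time_s: 14.98
eef_pos: [0.5687, -0.0978, -0.0201]
ee_rot: [3.142, 0.0, 1.771]
wrist_force: [0.0, -1.5, 0.9]
opening: 0.037
```

>>> {"op": "apply_moves", "data": {
  "increments": [
    {"x": 0, "y": 0, "z": 0, "wx": 0, "wy": 0, "wz": 0},
    {"x": 0, "y": 0, "z": 0, "wx": 0, "wy": 0, "wz": 0}
  ],
  "claw": 0.59
}}

```text
time_s: 15.22
eef_pos: [0.5686, -0.0978, -0.0201]
ee_rot: [-3.142, -0.0, 1.771]
wrist_force: [-0.3, -1.3, 1.1]
opening: 0.036
```

>>> {"op": "apply_moves", "data": {
  "increments": [
    {"x": 0, "y": 0, "z": 0, "wx": 0, "wy": 0, "wz": 0},
    {"x": 0, "y": 0, "z": 0, "wx": 0, "wy": 0, "wz": 0}
  ],
  "claw": 0.597
}}

```text
time_s: 15.48
eef_pos: [0.5687, -0.0978, -0.0201]
ee_rot: [3.142, 0.0, 1.771]
wrist_force: [-0.6, 0.1, 0.8]
opening: 0.0355
```

>>> {"op": "apply_moves", "data": {
  "increments": [
    {"x": 0, "y": 0, "z": 0, "wx": 0, "wy": 0, "wz": 0},
    {"x": 0, "y": 0, "z": 0, "wx": 0, "wy": 0, "wz": 0}
  ],
  "claw": 0.604
}}

```text
time_s: 15.72
eef_pos: [0.5687, -0.0978, -0.0201]
ee_rot: [3.142, 0.0, 1.771]
wrist_force: [-0.3, -1.6, 1.6]
opening: 0.0348
```

>>> {"op": "apply_moves", "data": {
  "increments": [
    {"x": 0, "y": 0, "z": 0, "wx": 0, "wy": 0, "wz": 0},
    {"x": 0, "y": 0, "z": 0, "wx": 0, "wy": 0, "wz": 0}
  ],
  "claw": 0.611
}}

```text
time_s: 15.98
eef_pos: [0.5687, -0.0978, -0.0201]
ee_rot: [-3.142, 0.0, 1.771]
wrist_force: [-0.4, -1.0, 2.2]
opening: 0.0343
```

```bash
python3 - <<'E'
from h import *
im,d,cm=snap('side','side13')
c=im[190:225,270:320]; cv2.imwrite('pics/sidec13.png',cv2.resize(c,None,fx=12,fy=12,interpolation=cv2.INTER_CUBIC)[:,:,::-1])
for i in range(4):
  snap('top','t13'); o=manip.observe(); print(o['opening'],o['time_s'],o['wrist_force'])
im=load('t13')[0]; c=im[210:260,225:285]; cv2.imwrite('pics/topc13.png',cv2.resize(c,None,fx=11,fy=11,interpolation=cv2.INTER_CUBIC)[:,:,::-1])
E
```

```text
0.03448931945605413 16.075 [ 0.19436461 -2.01662471  1.36504051]
0.03455916664656562 16.125 [-0.06934824 -0.20832828  0.66373742]
0.03449020426672658 16.175 [-0.79372301 -0.91817392  1.83892396]
0.03425384954822787 16.225 [ 0.5800096  -1.26138834  2.18644235]
```

View pics/topc13.png

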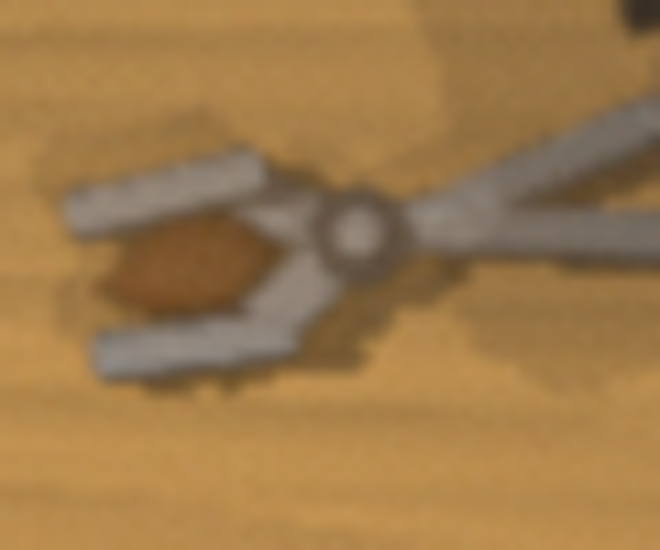

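View pics/sidec13.png

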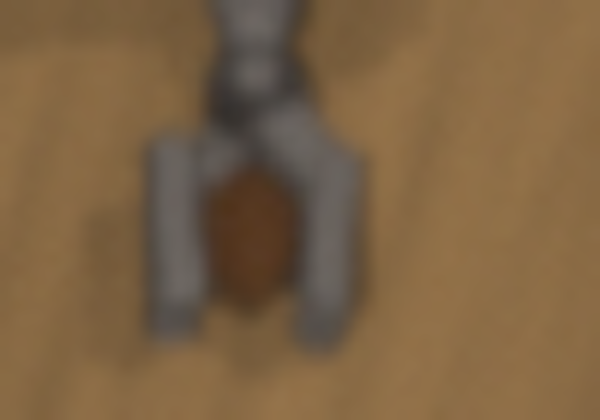

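```bash
cat > rd.py <<'E'
from h import *
r=[manip.observe()['opening']]
for i in range(4): manip.snapshot('top'); r.append(manip.observe()['opening'])
print('open mean',round(np.mean(r)*1000,2),(np.array(r)*1000).round(2),manip.observe()['time_s'])
E
```

>>> {"op": "apply_moves", "data": {
  "increments": [
    {"x": 0, "y": 0, "z": 0, "wx": 0, "wy": 0, "wz": 0},
    {"x": 0, "y": 0, "z": 0, "wx": 0, "wy": 0, "wz": 0}
  ],
  "claw": 0.618
}}

```text
time_s: 16.48
eef_pos: [0.5686, -0.0979, -0.0201]
ee_rot: [-3.141, 0.0, 1.771]
wrist_force: [0.0, -1.3, 0.8]
opening: 0.0338
```

```bash
python3 rd.py
```

```text
open mean 33.91 [33.81 33.99 33.79 33.63 34.33] 16.675
```

>>> {"op": "apply_moves", "data": {
  "increments": [
    {"x": 0, "y": 0, "z": 0, "wx": 0, "wy": 0, "wz": 0},
    {"x": 0, "y": 0, "z": 0, "wx": 0, "wy": 0, "wz": 0}
  ],
  "claw": 0.625
}}

```text
time_s: 16.92
eef_pos: [0.5686, -0.0979, -0.0201]
ee_rot: [-3.142, 0.0, 1.771]
wrist_force: [-0.1, -2.4, 2.5]
opening: 0.0332
```

```bash
python3 rd.py
```

```text
open mean 33.22 [33.22 33.55 33.08 33.05 33.19] 17.125
```

>>> {"op": "apply_moves", "data": {
  "increments": [
    {"x": 0, "y": 0, "z": 0, "wx": 0, "wy": 0, "wz": 0},
    {"x": 0, "y": 0, "z": 0, "wx": 0, "wy": 0, "wz": 0}
  ],
  "claw": 0.632
}}

```text
time_s: 17.38
eef_pos: [0.5686, -0.0978, -0.0201]
ee_rot: [-3.141, 0.0, 1.771]
wrist_force: [-0.5, -2.5, 2.4]
opening: 0.0329
```

```bash
python3 rd.py
```

```text
open mean 32.4 [32.88 32.18 32.23 32.31 32.39] 17.575
```

>>> {"op": "apply_moves", "data": {
  "increments": [
    {"x": 0, "y": 0, "z": 0, "wx": 0, "wy": 0, "wz": 0},
    {"x": 0, "y": 0, "z": 0, "wx": 0, "wy": 0, "wz": 0}
  ],
  "claw": 0.639
}}

```text
time_s: 17.82
eef_pos: [0.5686, -0.0978, -0.0201]
ee_rot: [-3.142, 0.0, 1.771]
wrist_force: [-0.5, -2.6, 2.5]
opening: 0.0319
```

```bash
python3 rd.py
```

```text
open mean 31.95 [31.86 32.1  31.98 31.86 31.97] 18.025
```

```bash
python3 - <<'E'
from h import *
im,d,cm=snap('side','side14')
a=cv2.resize(im[190:225,275:310],None,fx=10,fy=10,interpolation=cv2.INTER_CUBIC)
o=load('side13')[0]; b=cv2.resize(o[190:225,275:310],None,fx=10,fy=10,interpolation=cv2.INTER_CUBIC)
cv2.imwrite('pics/s14.png',np.hstack([b,a])[:,:,::-1])
im,d,cm=snap('top','t14')
a=cv2.resize(im[220:250,225:265],None,fx=10,fy=10,interpolation=cv2.INTER_CUBIC)
o=load('t13')[0]; b=cv2.resize(o[220:250,225:265],None,fx=10,fy=10,interpolation=cv2.INTER_CUBIC)
cv2.imwrite('pics/tt14.png',np.hstack([b,a])[:,:,::-1])
snap('wrist','w14')
E
```

```text
(no output)
```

View pics/s14.png

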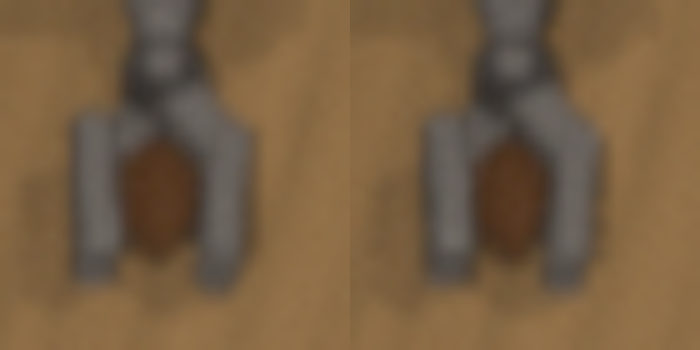

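View pics/tt14.png

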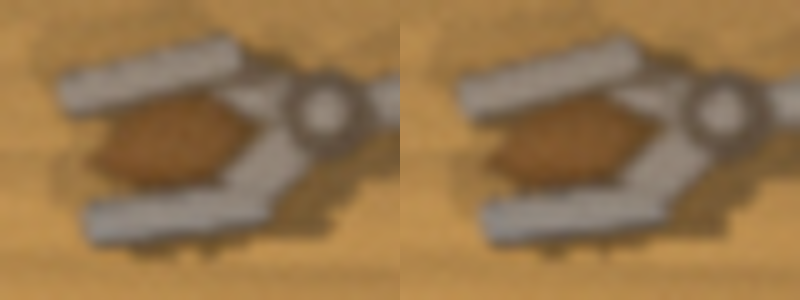

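View pics/w14.png

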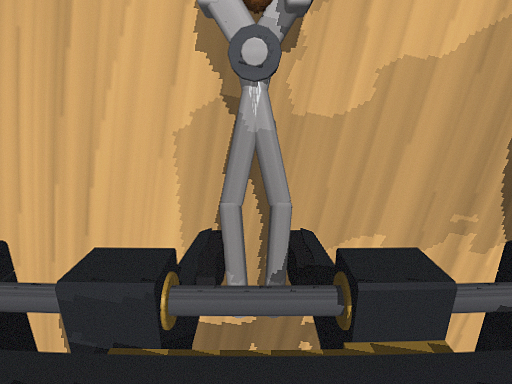

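>>> {"op": "apply_moves", "data": {
  "increments": [
    {"x": 0, "y": 0, "z": 0, "wx": 0, "wy": 0, "wz": 0},
    {"x": 0, "y": 0, "z": 0, "wx": 0, "wy": 0, "wz": 0}
  ],
  "claw": 0.646
}}

```text
time_s: 18.42
eef_pos: [0.5687, -0.0976, -0.0201]
ee_rot: [3.141, -0.0, 1.772]
wrist_force: [0.5, -1.4, 1.9]
opening: 0.0312
```

```bash
python3 rd.py
```

```text
open mean 31.23 [31.15 31.35 31.36 31.14 31.14] 18.625
```

>>> {"op": "apply_moves", "data": {
  "increments": [
    {"x": 0, "y": 0, "z": 0, "wx": 0, "wy": 0, "wz": 0},
    {"x": 0, "y": 0, "z": 0, "wx": 0, "wy": 0, "wz": 0}
  ],
  "claw": 0.653
}}

```text
time_s: 18.88
eef_pos: [0.5686, -0.0976, -0.0201]
ee_rot: [-3.142, -0.0, 1.771]
wrist_force: [-1.5, -0.8, 1.6]
opening: 0.0308
```

```bash
python3 rd.py
```

```text
open mean 30.57 [30.76 30.6  30.35 30.58 30.57] 19.075
```

The readings suggest the shell may have given at about 0.632: the lag rose from 0.605 on, then the opening fell suddenly from 32.9 to 32.2 mm. I'll ease off to the earlier opening of 0.56 and compare the almond's width in the pictures taken there.

>>> {"op": "apply_moves", "data": {
  "increments": [
    {"x": 0, "y": 0, "z": 0, "wx": 0, "wy": 0, "wz": 0},
    {"x": 0, "y": 0, "z": 0, "wx": 0, "wy": 0, "wz": 0},
    {"x": 0, "y": 0, "z": 0, "wx": 0, "wy": 0, "wz": 0}
  ],
  "claw": 0.56
}}

```text
time_s: 19.45
eef_pos: [0.5688, -0.0973, -0.0201]
ee_rot: [3.141, -0.0, 1.772]
wrist_force: [-0.2, 1.7, 1.5]
opening: 0.0386
```

```bash
python3 - <<'E'
from h import *
snap('side','side15'); snap('top','top15')
def meas(f,box):
  im=load(f)[0]; r0,r1,c0,c1=box; c=im[r0:r1,c0:c1].astype(float)
  return c
for a,b,box in (('side12','side15',(190,225,270,320)),('top12','top15',(215,255,225,275))):
  A=meas(a,box);B=meas(b,box)
  for n,c in ((a,A),(b,B)):
    hsv=cv2.cvtColor(c.astype(np.uint8),cv2.COLOR_RGB2HSV)
    m=(hsv[...,1]>140)&(hsv[...,2]<(150 if 'top' in n else 110)); print(n,m.sum(), m.sum(1).max(), m.sum(0).max(), m.sum(0) if 'top' in n else m.sum(1))
  v=np.hstack([cv2.resize(x.astype(np.uint8),None,fx=7,fy=7,interpolation=cv2.INTER_CUBIC) for x in (A,B)])
  cv2.imwrite('pics/cmp_'+b+'.png',v[:,:,::-1])
print(manip.observe()['opening'])
E
```

```text
side12 62 7 11 [0 0 0 0 0 0 0 0 0 0 0 0 0 0 0 4 6 7 7 7 7 7 6 6 4 1 0 0 0 0 0 0 0 0 0]
side15 47 6 11 [0 0 0 0 0 0 0 0 0 0 0 0 0 0 0 2 3 5 6 6 6 5 4 4 4 2 0 0 0 0 0 0 0 0 0]
top12 227 26 12 [ 0  0  0  0  0  0  0  0  2  4  6  6  8  9 10 10 12 10 11 10 12 11  7  4
  3  2  3  3  4  5  7  7  7  4  3  3  2  2  2  3  4  3  5  5  4  4  3  3
  3  1]
top15 227 26 11 [ 0  0  0  0  0  0  0  2  3  4  6  8  9  9  9 10 11 10 10 11 10  9  7  4
  3  3  2  3  5  5  4  5  7  4  3  3  3  2  3  2  3  4  5  5  4  4  4  4
  2  3]
0.03873639156008738
```

View pics/cmp_side15.png

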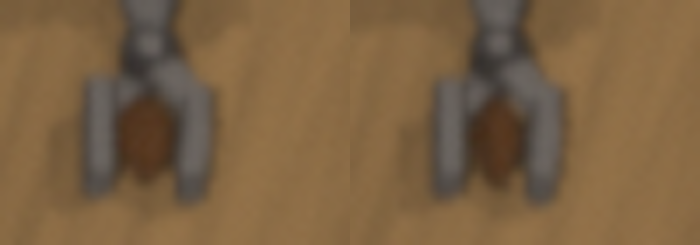

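View pics/cmp_top15.png

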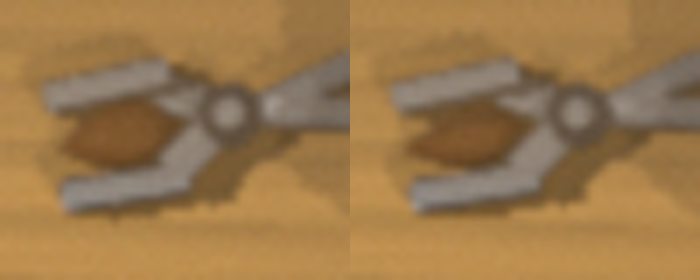

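The comparison at the same opening shows the almond clearly narrower, with daylight beside the jaws, so the shell has given. I'll open the handles to just held and draw the nutcracker back.

>>> {"op": "apply_moves", "data": {
  "increments": [
    {"x": 0, "y": 0, "z": 0, "wx": 0, "wy": 0, "wz": 0},
    {"x": 0, "y": 0, "z": 0, "wx": 0, "wy": 0, "wz": 0},
    {"x": 0, "y": 0, "z": 0, "wx": 0, "wy": 0, "wz": 0},
    {"x": 0, "y": 0, "z": 0, "wx": 0, "wy": 0, "wz": 0}
  ],
  "claw": 0.3
}}

```text
time_s: 20.05
eef_pos: [0.5687, -0.0978, -0.0201]
ee_rot: [-3.142, 0.0, 1.771]
wrist_force: [0.6, 0.1, 0.9]
opening: 0.0617
```

>>> {"op": "apply_moves", "data": {
  "increments": [
    {"x": -3, "y": 0, "z": 0, "wx": 0, "wy": 0, "wz": 0},
    {"x": -10, "y": 0, "z": 0, "wx": 0, "wy": 0, "wz": 0},
    {"x": -22, "y": 0, "z": 0, "wx": 0, "wy": 0, "wz": 0},
    {"x": -36, "y": 0, "z": 0, "wx": 0, "wy": 0, "wz": 0},
    {"x": -52, "y": 0, "z": 0, "wx": 0, "wy": 0, "wz": 0},
    {"x": -68, "y": 0, "z": 0, "wx": 0, "wy": 0, "wz": 0},
    {"x": -82, "y": 0, "z": 0, "wx": 0, "wy": 0, "wz": 0},
    {"x": -90, "y": 0, "z": 0, "wx": 0, "wy": 0, "wz": 0}
  ]
}}

```text
time_s: 21.05
eef_pos: [0.5867, -0.1873, -0.0201]
ee_rot: [-3.142, 0.0, 1.77]
wrist_force: [-0.1, 1.8, 0.7]
opening: 0.0618
```

```bash
python3 an2.py 16
```

```text
t 21.05 pos [ 0.5867 -0.1873 -0.0201] rot [-1.8000e+02  1.0000e-02  1.0143e+02] open 61.79 F [-0.1  1.8  0.7]
dp [ 92.2  -0.4 -37.7] w [-0.    0.01 -0.07]
```

View pics/topc16.png

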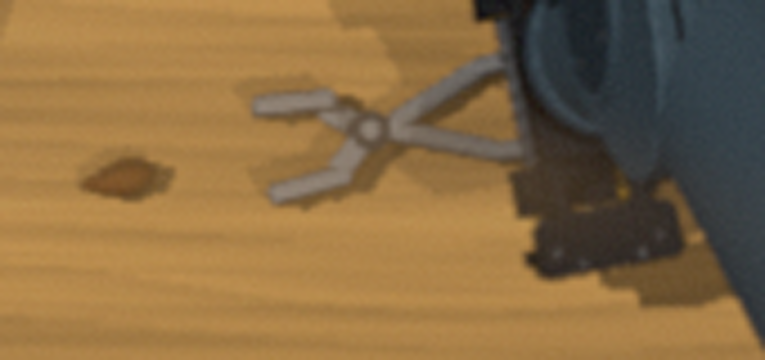

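The nutcracker is clear of the almond. I'll release the handles and lift straight up.

>>> {"op": "apply_moves", "data": {
  "increments": [
    {"x": 0, "y": 0, "z": 0, "wx": 0, "wy": 0, "wz": 0},
    {"x": 0, "y": 0, "z": 0, "wx": 0, "wy": 0, "wz": 0},
    {"x": 0, "y": 0, "z": 0, "wx": 0, "wy": 0, "wz": 0},
    {"x": 0, "y": 0, "z": 0, "wx": 0, "wy": 0, "wz": 0}
  ],
  "claw": 0
}}

```text
time_s: 21.65
eef_pos: [0.5865, -0.1857, -0.0201]
ee_rot: [-3.141, -0.0, 1.772]
wrist_force: [0.2, 0.2, -0.0]
opening: 0.0881
```

>>> {"op": "apply_moves", "data": {
  "increments": [
    {"x": 0, "y": 0, "z": -8, "wx": 0, "wy": 0, "wz": 0},
    {"x": 0, "y": 0, "z": -25, "wx": 0, "wy": 0, "wz": 0},
    {"x": 0, "y": 0, "z": -50, "wx": 0, "wy": 0, "wz": 0},
    {"x": 10, "y": 0, "z": -80, "wx": 0, "wy": 0, "wz": 0},
    {"x": 35, "y": 0, "z": -100, "wx": 0, "wy": 0, "wz": 0},
    {"x": 65, "y": 0, "z": -110, "wx": 0, "wy": 0, "wz": 0},
    {"x": 80, "y": 0, "z": -110, "wx": 0, "wy": 0, "wz": 0},
    {"x": 80, "y": 0, "z": -110, "wx": 0, "wy": 0, "wz": 0}
  ]
}}

```text
time_s: 22.65
eef_pos: [0.5705, -0.1068, 0.0901]
ee_rot: [-3.142, 0.0, 1.773]
wrist_force: [-0.2, 0.6, -0.3]
opening: 0.0881
```

```bash
python3 - <<'E'
from h import *
im,d,cm=snap('wrist','w17'); snap('top','top17')
inc([.543,.0265,.1],102)
E
```

```text
t 22.75 pos [ 0.5704 -0.109   0.0896] rot [-1.7995e+02  4.0000e-02  1.0143e+02] open 88.62 F [-1.   0.2 -0.5]
dp [ 1.382e+02 -1.000e-01 -1.050e+01] w [-0.05  0.04 -0.57]
```

View pics/w17.png

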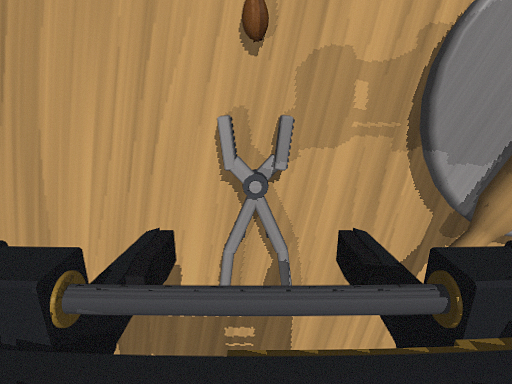

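>>> {"op": "apply_moves", "data": {
  "increments": [
    {"x": 10, "y": 0, "z": 0, "wx": 0, "wy": 0, "wz": 0},
    {"x": 35, "y": 0, "z": 0, "wx": 0, "wy": 0, "wz": 0},
    {"x": 60, "y": 0, "z": 0, "wx": 0, "wy": 0, "wz": 0},
    {"x": 70, "y": 0, "z": 0, "wx": 0, "wy": 0, "wz": 0},
    {"x": 70, "y": 0, "z": 0, "wx": 0, "wy": 0, "wz": 0},
    {"x": 70, "y": 0, "z": 0, "wx": 0, "wy": 0, "wz": 0}
  ]
}}

```text
time_s: 23.5
eef_pos: [0.5569, -0.0404, 0.0898]
ee_rot: [-3.141, 0.001, 1.77]
wrist_force: [0.2, -0.1, 0.0]
opening: 0.0881
```

```bash
cat > alm.py <<'E'
from h import *
import sys
f=sys.argv[1]
im,d,cm=snap('wrist',f)
X=cloud(d,cm)
m=(abs(X[...,0]-.543)<.05)&(abs(X[...,1]-.028)<.05)&(X[...,2]>.004)&(im[...,0]<140)
nl,lab,st,ce=cv2.connectedComponentsWithStats(m.astype(np.uint8)); k=1+st[1:,4].argmax(); P=X[lab==k]
print(st[k],ce[k],'z',P[:,2].max())
o=P.mean(0)[:2]; print('ref',o)
for ax in range(92,114,2):
    a=np.deg2rad(ax); e=np.array([np.cos(a),np.sin(a)]); n=np.array([-e[1],e[0]])
    q=(P[:,:2]-o)@np.stack([e,n],1)*1000
    ts=[]
    for lo in range(-20,22,5):
        s=q[(q[:,0]>=lo)&(q[:,0]<lo+5)]
        if len(s)>3: ts.append((float(round((s[:,1].min()+s[:,1].max())/2,1)),float(round(np.ptp(s[:,1]),1))))
    print(ax,q.min(0).round(1),q.max(0).round(1),ts)
u,v=ce[k].astype(int); u0,v0=max(u-40,0),max(v-32,0)
c=im[v0:v0+64,u0:u0+80]; cv2.imwrite('pics/'+f+'c.png',cv2.resize(c,None,fx=8,fy=8,interpolation=cv2.INTER_CUBIC)[:,:,::-1])
E
python3 alm.py w18
```

```text
[ 142  347  330   37 9679] [311.80018597 367.70275855] z 0.21891000912325612
ref [ 0.56425553 -0.01596016]
92 [ -5.9 -28.9] [ 6.4 34.1] [(12.7, 32.7), (2.7, 62.8), (-8.8, 40.3), (-24.3, 9.3)]
94 [ -5.9 -29.1] [ 5.4 34.2] [(1.7, 10.4), (2.8, 62.9), (-7.2, 43.8), (-26.3, 3.7)]
96 [ -5.8 -29.2] [ 4.5 34.3] [(-0.9, 14.9), (2.9, 62.9), (-2.7, 53.1)]
98 [ -5.9 -29.3] [ 3.5 34.4] [(-5.6, 24.7), (2.9, 62.9), (1.8, 62.2)]
100 [ -5.9 -29.4] [ 2.6 34.4] [(-10.3, 32.6), (2.8, 63.0), (2.5, 63.8)]
102 [ -6.3 -29.4] [ 2.6 34.4] [(-11.7, 33.1), (-0.5, 57.7), (2.5, 63.8)]
104 [ -7.1 -29.4] [ 3.7 34.3] [(-11.9, 32.2), (-2.6, 53.7), (2.8, 62.9)]
106 [ -8.  -29.4] [ 4.8 34.2] [(-12.2, 31.1), (-7.5, 43.8), (6.1, 56.1)]
108 [ -8.8 -29.3] [ 5.9 34. ] [(-12.4, 30.3), (-10.0, 38.6), (9.2, 49.6), (28.7, 10.7)]
110 [ -9.7 -29.2] [ 7.  33.8] [(-12.8, 31.5), (-10.6, 37.3), (10.0, 42.3), (26.7, 14.2)]
112 [-10.6 -29.1] [ 8.1 33.6] [(-24.3, 5.0), (-13.2, 31.5), (-10.5, 37.2), (9.6, 37.2), (25.8, 15.6)]
```

View pics/w18c.png

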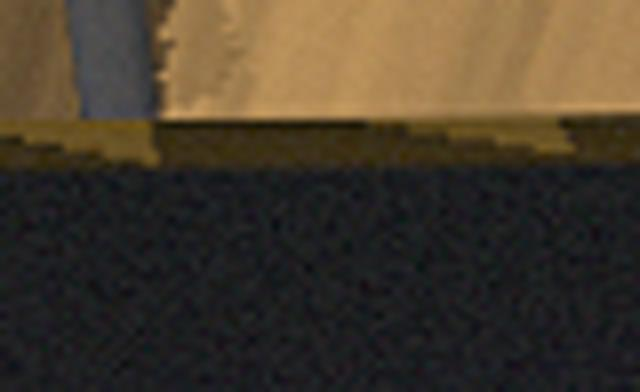

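```bash
python3 - <<'E'
from h import *
inc([.543,.0265,.1],102)
E
```

```text
t 23.55 pos [ 0.5569 -0.0404  0.0898] rot [-1.7999e+02  4.0000e-02  1.0139e+02] open 88.06 F [-0.5 -0.4  0. ]
dp [ 68.3  -0.4 -10.2] w [-0.01  0.04 -0.61]
```

Those are gripper pixels. I'll limit the mask to z < 0.03 and reuse the same image.

```bash
sed -i "s/^im,d,cm=snap('wrist',f)/im,d,cm=(load(f) if len(sys.argv)>2 else snap('wrist',f))/; s/&(X\[...,2\]>.004)/\&(X[...,2]>.004)\&(X[...,2]<.03)/; s/range(92,114,2)/range(90,114,3)/" alm.py; python3 alm.py w18 r
```

```text
[242  79  25  52 898] [254.26614699 106.28173719] z 0.01961164709225338
ref [0.54191165 0.02980957]
90 [-18.6 -11. ] [20.6  9.9] [(-2.9, 10.0), (-1.9, 16.6), (-0.9, 20.2), (-0.3, 20.5), (0.2, 19.3), (0.5, 18.1), (2.0, 12.3), (2.9, 7.4)]
93 [-18.7 -10.7] [20.7  9.9] [(-2.4, 10.7), (-1.4, 16.6), (-0.6, 20.1), (-0.1, 20.2), (0.1, 19.1), (0.7, 17.0), (1.7, 12.8), (2.1, 7.3)]
96 [-18.8 -10.3] [20.8  9.9] [(-1.6, 10.7), (-0.8, 16.5), (-0.8, 18.9), (0.0, 19.8), (0.3, 19.4), (0.4, 17.0), (1.2, 12.8), (1.7, 7.9), (2.9, 3.2)]
99 [-18.8  -9.9] [20.9 10. ] [(-1.2, 9.8), (-0.6, 17.2), (-0.5, 18.8), (0.2, 19.6), (0.3, 19.3), (0.1, 16.9), (0.7, 12.8), (0.9, 7.9), (1.8, 3.2)]
102 [-18.7  -9.5] [20.8 10.1] [(-0.4, 9.8), (-0.5, 16.3), (-0.1, 18.7), (0.4, 19.5), (0.2, 19.4), (0.6, 16.9), (0.1, 12.8), (0.1, 7.9), (0.8, 3.2)]
105 [-18.7  -9.6] [20.9 10.3] [(-0.0, 10.7), (0.1, 16.3), (0.3, 18.7), (0.4, 19.7), (0.2, 19.7), (0.2, 16.9), (0.4, 12.9), (-0.8, 8.0), (-0.3, 3.2)]
108 [-18.5  -9.8] [21.  10.4] [(0.4, 10.0), (0.6, 16.4), (0.6, 18.8), (0.5, 19.9), (0.1, 19.8), (-0.0, 17.1), (-0.2, 12.9), (-1.6, 8.0), (-1.4, 3.2)]
111 [-18.3  -9.9] [21.  10.6] [(1.2, 10.0), (1.2, 16.4), (0.8, 19.0), (0.5, 20.0), (0.1, 19.9), (-0.3, 17.1), (-0.8, 13.0), (-2.4, 8.0), (-2.4, 3.2)]
```

View pics/w18c.png

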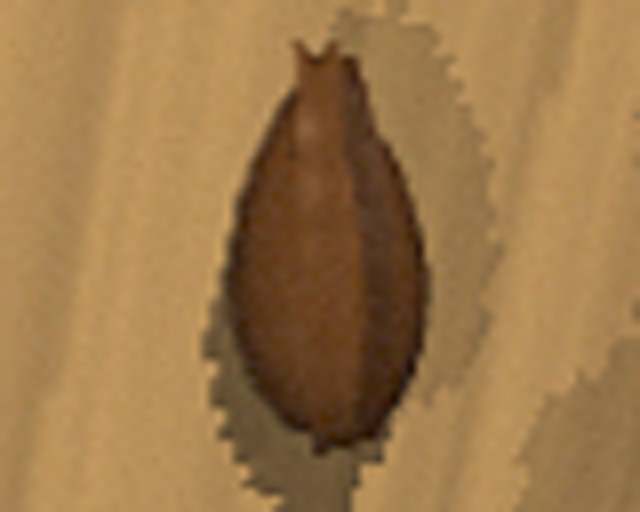

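View pics/w18.png

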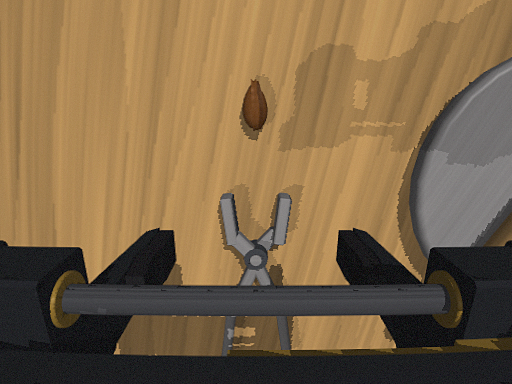

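The wrist view at (254,106) shows the almond with its shell visibly split and stepped, and now about 20 mm wide against 24 before. The nutcracker lies open and flat at (255,250). Next I'll grasp the almond at (0.542, 0.028).

```bash
python3 - <<'E'
from h import *
inc([.542,.0278,.03],102.5)
E
```

```text
t 23.55 pos [ 0.5569 -0.0404  0.0898] rot [-1.7999e+02  4.0000e-02  1.0139e+02] open 88.06 F [-0.5 -0.4  0. ]
dp [69.8 -1.1 59.8] w [-0.01  0.04 -1.11]
```

>>> {"op": "apply_moves", "data": {
  "increments": [
    {"x": 12, "y": 0, "z": 3, "wx": 0, "wy": 0, "wz": -0.3},
    {"x": 35, "y": -0.5, "z": 15, "wx": 0, "wy": 0, "wz": -0.6},
    {"x": 58, "y": -1, "z": 32, "wx": 0, "wy": 0, "wz": -1.1},
    {"x": 70, "y": -1, "z": 50, "wx": 0, "wy": 0, "wz": -1.1},
    {"x": 70, "y": -1, "z": 60, "wx": 0, "wy": 0, "wz": -1.1},
    {"x": 70, "y": -1, "z": 60, "wx": 0, "wy": 0, "wz": -1.1},
    {"x": 70, "y": -1, "z": 60, "wx": 0, "wy": 0, "wz": -1.1}
  ],
  "claw": 0.5
}}

```text
time_s: 24.42
eef_pos: [0.5423, 0.0286, 0.0303]
ee_rot: [3.141, 0.0, 1.789]
wrist_force: [-0.5, 0.1, 0.3]
opening: 0.044
```

```bash
python3 - <<'E'
from h import *
snap('wrist','w19')
inc([.542,.0278,-.0205],102.5)
E
```

```text
t 24.48 pos [0.5424 0.0287 0.0305] rot [1.7994e+02 3.0000e-02 1.0252e+02] open 44.12 F [ 0.1 -0.3  1.4]
dp [-0.8 -0.6 51. ] w [0.06 0.03 0.02]
```

View pics/w19.png

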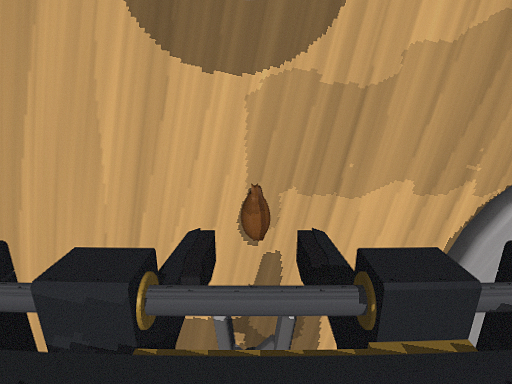

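The almond at (255,212) is centred between the fingers. Descending.

>>> {"op": "apply_moves", "data": {
  "increments": [
    {"x": 0, "y": 0, "z": 12, "wx": 0, "wy": 0, "wz": 0},
    {"x": 0, "y": 0, "z": 28, "wx": 0, "wy": 0, "wz": 0},
    {"x": -1, "y": 0, "z": 42, "wx": 0, "wy": 0, "wz": 0},
    {"x": -1, "y": 0, "z": 49, "wx": 0, "wy": 0, "wz": 0},
    {"x": -1, "y": 0, "z": 51, "wx": 0, "wy": 0, "wz": 0},
    {"x": -1, "y": 0, "z": 51, "wx": 0, "wy": 0, "wz": 0}
  ]
}}

```text
time_s: 25.22
eef_pos: [0.5421, 0.0285, -0.021]
ee_rot: [3.141, -0.0, 1.791]
wrist_force: [0.9, 0.5, 0.7]
opening: 0.0439
```

>>> {"op": "apply_moves", "data": {
  "increments": [
    {"x": 0, "y": 0, "z": 0, "wx": 0, "wy": 0, "wz": 0},
    {"x": 0, "y": 0, "z": 0, "wx": 0, "wy": 0, "wz": 0},
    {"x": 0, "y": 0, "z": 0, "wx": 0, "wy": 0, "wz": 0},
    {"x": 0, "y": 0, "z": 0, "wx": 0, "wy": 0, "wz": 0}
  ],
  "claw": 0.73
}}

```text
time_s: 25.72
eef_pos: [0.542, 0.0284, -0.021]
ee_rot: [3.141, 0.0, 1.79]
wrist_force: [0.5, -0.5, 0.8]
opening: 0.024
```

```bash
python3 - <<'E'
from h import *
snap('wrist','w20'); im=load('w20')[0]
cv2.imwrite('pics/w20c.png',cv2.resize(im[190:270,205:305],None,fx=7,fy=7,interpolation=cv2.INTER_CUBIC)[:,:,::-1])
inc([.542,.0278,-.0205],102.5)
E
```

```text
t 25.77 pos [ 0.542   0.0284 -0.0211] rot [180.     0.   102.59] open 23.6 F [ 1.1 -0.6  0. ]
dp [-0.6 -0.1 -0.6] w [0.   0.   0.09]
```

View pics/w20c.png

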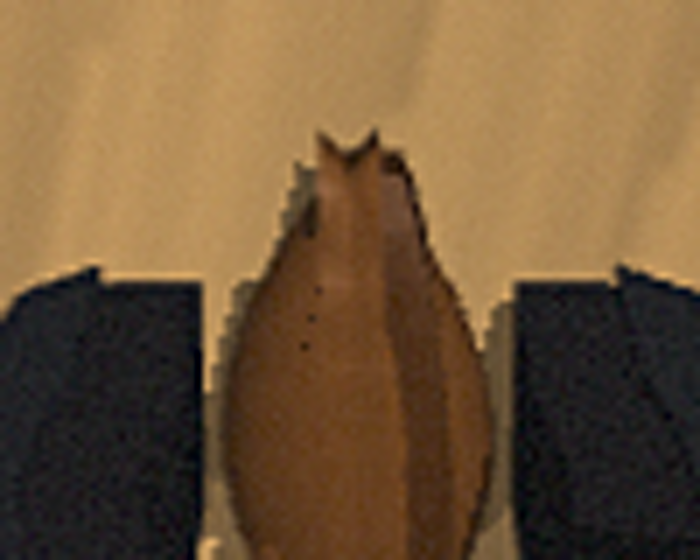

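>>> {"op": "apply_moves", "data": {
  "increments": [
    {"x": 0, "y": 0, "z": 0, "wx": 0, "wy": 0, "wz": 0},
    {"x": 0, "y": 0, "z": 0, "wx": 0, "wy": 0, "wz": 0}
  ],
  "claw": 0.758
}}

```text
time_s: 26.02
eef_pos: [0.542, 0.0284, -0.0211]
ee_rot: [-3.142, 0.0, 1.791]
wrist_force: [0.4, -0.5, -0.1]
opening: 0.0208
```

>>> {"op": "apply_moves", "data": {
  "increments": [
    {"x": 0, "y": 0, "z": 0, "wx": 0, "wy": 0, "wz": 0},
    {"x": 0, "y": 0, "z": 0, "wx": 0, "wy": 0, "wz": 0}
  ],
  "claw": 0.766
}}

```text
time_s: 26.28
eef_pos: [0.542, 0.0284, -0.0211]
ee_rot: [-3.142, -0.0, 1.791]
wrist_force: [0.4, 0.7, 0.2]
opening: 0.0209
```

```bash
python3 rd.py; python3 - <<'E'
from h import *
snap('wrist','w21'); im=load('w21')[0]
cv2.imwrite('pics/w21c.png',cv2.resize(im[190:270,205:305],None,fx=7,fy=7,interpolation=cv2.INTER_CUBIC)[:,:,::-1])
E
```

```text
open mean 20.64 [20.88 20.77 20.56 20.56 20.46] 26.475
```

View pics/w21c.png

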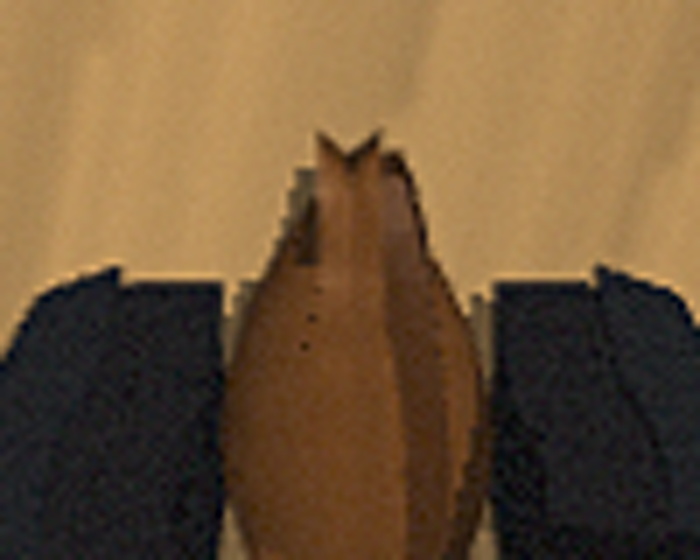

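>>> {"op": "apply_moves", "data": {
  "increments": [
    {"x": 0, "y": 0, "z": 0, "wx": 0, "wy": 0, "wz": 0},
    {"x": 0, "y": 0, "z": 0, "wx": 0, "wy": 0, "wz": 0}
  ],
  "claw": 0.771
}}

```text
time_s: 26.78
eef_pos: [0.5419, 0.0284, -0.0211]
ee_rot: [-3.142, -0.0, 1.791]
wrist_force: [-1.2, -0.2, 0.3]
opening: 0.0202
```

```bash
python3 rd.py
```

```text
open mean 20.11 [20.21 20.04 19.91 19.95 20.43] 26.975
```

>>> {"op": "apply_moves", "data": {
  "increments": [
    {"x": 0, "y": 0, "z": -2, "wx": 0, "wy": 0, "wz": 0},
    {"x": 0, "y": 0, "z": -5, "wx": 0, "wy": 0, "wz": 0},
    {"x": 0, "y": 0, "z": -6, "wx": 0, "wy": 0, "wz": 0},
    {"x": 0, "y": 0, "z": -6, "wx": 0, "wy": 0, "wz": 0}
  ]
}}

```text
time_s: 27.48
eef_pos: [0.5421, 0.0284, -0.015]
ee_rot: [3.141, 0.0, 1.79]
wrist_force: [-0.3, 0.1, 0.1]
opening: 0.0204
```

```bash
cat > lk.py <<'E'
from h import *
import sys
f=sys.argv[1]
im,d,cm=snap('wrist',f); X=cloud(d,cm)
cv2.imwrite('pics/'+f+'c.png',cv2.resize(im[190:270,205:305],None,fx=7,fy=7,interpolation=cv2.INTER_CUBIC)[:,:,::-1])
print('almond top z',np.nanmedian(X[232:245,245:260,2]).round(4), 'world',np.nanmedian(X[235:242,248:256].reshape(-1,3),0).round(4))
o=manip.observe(); print(o['opening'],o['eef_pos'],o['time_s'])
E
python3 lk.py w22; python3 - <<'E'
import sys; sys.path.insert(0,'.')
from h import *
for f in('w20','w21'):
  im,d,cm=load(f); X=cloud(d,cm); print(np.nanmedian(X[232:245,245:260,2]))
E
```

```text
almond top z 0.022 world [0.5382 0.0383 0.0222]
0.020287611194873736 [ 0.54203167  0.02840372 -0.01503418] 27.525
0.015902079347135722
0.01586248390569961
```

View pics/w22c.png

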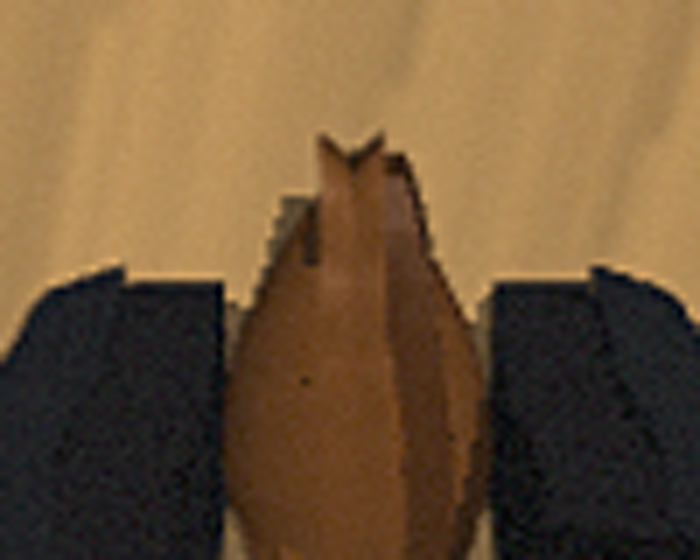

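The almond came up 6 mm with the fingers, so the light grip holds. I'll carry it smoothly to above the bowl.

```bash
python3 - <<'E'
from h import *
inc([.498,.219,.075],102.5)
for f in ('top0','side0'):
  im,d,cm=load(f); X=cloud(d,cm)
  b=(np.hypot(X[...,0]-.498,X[...,1]-.219)<.09)
  for lo,hi in ((.044,.056),(.008,.016)):
    q=X[b&(X[...,2]>lo)&(X[...,2]<hi)&(np.hypot(X[...,0]-.498,X[...,1]-.219)<(.08 if lo>.03 else .045))][:,:2]
    A=np.c_[2*q,np.ones(len(q))]; s=np.linalg.lstsq(A,(q**2).sum(1),rcond=None)[0]; print(f,lo,len(q),s[:2],np.sqrt(s[2]+s[0]**2+s[1]**2),q.mean(0))
E
```

```text
t 27.52 pos [ 0.542   0.0284 -0.015 ] rot [179.99   0.   102.59] open 20.29 F [-0.6 -0.4 -0.7]
dp [195.6  -1.4 -90. ] w [0.01 0.   0.09]
top0 0.044 401 [0.4984255  0.21915531] 0.0605970289016973 [0.49719419 0.22482102]
top0 0.008 720 [0.49747959 0.2206258 ] 0.025883455972189152 [0.49729873 0.22076256]
side0 0.044 464 [0.49742834 0.22213036] 0.061555158366343704 [0.49445534 0.21336347]
side0 0.008 521 [0.4984121  0.21790089] 0.023829370182277508 [0.4983813  0.21804303]
```

>>> {"op": "apply_moves", "data": {
  "increments": [
    {"x": 0, "y": 0, "z": -5, "wx": 0, "wy": 0, "wz": 0},
    {"x": 0, "y": 0, "z": -16, "wx": 0, "wy": 0, "wz": 0},
    {"x": 0, "y": 0, "z": -32, "wx": 0, "wy": 0, "wz": 0},
    {"x": 3, "y": 0, "z": -48, "wx": 0, "wy": 0, "wz": 0},
    {"x": 12, "y": 0, "z": -64, "wx": 0, "wy": 0, "wz": 0},
    {"x": 25, "y": 0, "z": -78, "wx": 0, "wy": 0, "wz": 0},
    {"x": 41, "y": 0, "z": -87, "wx": 0, "wy": 0, "wz": 0},
    {"x": 58, "y": 0, "z": -90, "wx": 0, "wy": 0, "wz": 0}
  ]
}}

```text
time_s: 28.52
eef_pos: [0.5292, 0.0866, 0.0755]
ee_rot: [3.141, -0.0, 1.791]
wrist_force: [0.2, 0.3, -0.9]
opening: 0.0205
```

>>> {"op": "apply_moves", "data": {
  "increments": [
    {"x": 18, "y": 0, "z": 0, "wx": 0, "wy": 0, "wz": 0},
    {"x": 36, "y": 0, "z": 0, "wx": 0, "wy": 0, "wz": 0},
    {"x": 55, "y": 0, "z": 0, "wx": 0, "wy": 0, "wz": 0},
    {"x": 75, "y": 0, "z": 0, "wx": 0, "wy": 0, "wz": 0},
    {"x": 95, "y": -0.5, "z": 0, "wx": 0, "wy": 0, "wz": 0},
    {"x": 113, "y": -1, "z": 0, "wx": 0, "wy": 0, "wz": 0},
    {"x": 127, "y": -1.5, "z": 0, "wx": 0, "wy": 0, "wz": 0},
    {"x": 136, "y": -1.5, "z": 0, "wx": 0, "wy": 0, "wz": 0}
  ]
}}

```text
time_s: 29.52
eef_pos: [0.498, 0.2183, 0.0749]
ee_rot: [-3.142, -0.0, 1.791]
wrist_force: [0.0, 0.1, -0.5]
opening: 0.0201
```

```bash
python3 lk.py w23; python3 - <<'E'
from h import *
inc([.498,.218,.0],102.5)
E
```

```text
almond top z 0.1118 world [0.4941 0.2282 0.1119]
0.020177172584003623 [0.49773889 0.21948462 0.07501431] 29.575
t 29.57 pos [0.4977 0.2195 0.075 ] rot [ 1.7998e+02 -6.0000e-02  1.0268e+02] open 20.18 F [-0.8  0.  -1.1]
dp [-1.6 -0.1 75. ] w [ 0.02 -0.06  0.18]
```

View pics/w23.png

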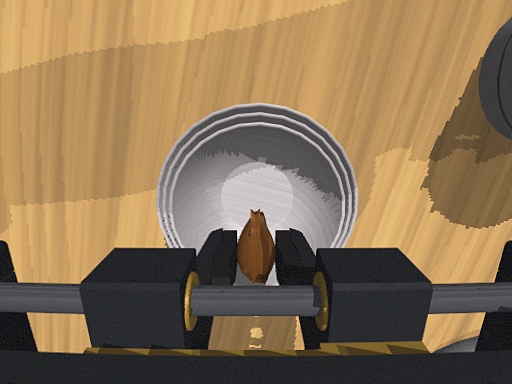

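```bash
python3 - <<'E'
from h import *
im,d,cm=load('w23'); X=cloud(d,cm)
b=(X[...,2]>.044)&(X[...,2]<.056)&(np.hypot(X[...,0]-.498,X[...,1]-.219)<.08)&(X[...,1]>.2)
q=X[b]; 
from scipy.optimize import least_squares
r=np.hypot(q[:,0]-.498,q[:,1]-.219); print(len(q),np.percentile(r,[1,10,50,90,99]))
q=q[(r<.066)&(r>.056)]
A=np.c_[2*q[:,:2],np.ones(len(q))]; s=np.linalg.lstsq(A,(q[:,:2]**2).sum(1),rcond=None)[0]; print(s[:2],np.sqrt(s[2]+s[0]**2+s[1]**2))
f=X[(X[...,2]<.016)&(np.hypot(X[...,0]-.498,X[...,1]-.219)<.04)]; print('floor z',np.median(f[:,2]),f.min(0),f.max(0))
E
```

```text
3696 [0.05649635 0.05779846 0.06064963 0.06701072 0.06816696]
[0.49773356 0.21971736] 0.060147491993521575
floor z 0.013556847066530542 [0.46364151 0.18617325 0.01114799] [0.53412437 0.25441151 0.01599951]
```

>>> {"op": "apply_moves", "data": {
  "increments": [
    {"x": 0, "y": 0, "z": 6, "wx": 0, "wy": 0, "wz": 0},
    {"x": -1, "y": 0, "z": 18, "wx": 0, "wy": 0, "wz": 0},
    {"x": -1, "y": 0, "z": 33, "wx": 0, "wy": 0, "wz": 0},
    {"x": -1, "y": 0, "z": 48, "wx": 0, "wy": 0, "wz": 0},
    {"x": -1, "y": 0, "z": 61, "wx": 0, "wy": 0, "wz": 0},
    {"x": -1, "y": 0, "z": 71, "wx": 0, "wy": 0, "wz": 0},
    {"x": -1, "y": 0, "z": 77, "wx": 0, "wy": 0, "wz": 0},
    {"x": -1, "y": 0, "z": 80, "wx": 0, "wy": 0, "wz": 0}
  ]
}}

```text
time_s: 30.58
eef_pos: [0.4985, 0.2166, -0.0054]
ee_rot: [-3.142, -0.0, 1.791]
wrist_force: [0.3, 0.5, -0.8]
opening: 0.0203
```

>>> {"op": "apply_moves", "data": {
  "increments": [
    {"x": 0, "y": 0, "z": 1, "wx": 0, "wy": 0, "wz": 0},
    {"x": 0, "y": 0, "z": 2, "wx": 0, "wy": 0, "wz": 0},
    {"x": 0, "y": 0, "z": 2.5, "wx": 0, "wy": 0, "wz": 0},
    {"x": 0, "y": 0, "z": 2.5, "wx": 0, "wy": 0, "wz": 0}
  ]
}}

```text
time_s: 31.08
eef_pos: [0.4986, 0.2165, -0.0075]
ee_rot: [3.141, -0.0, 1.791]
wrist_force: [-0.2, -0.2, 0.7]
opening: 0.0207
```

```bash
python3 lk.py w24; python3 - <<'E'
from h import *
print(manip.observe()['wrist_force'])
E
```

```text
almond top z 0.0294 world [0.4947 0.2263 0.0294]
0.02021065893083788 [ 0.49850145  0.21644765 -0.00750416] 31.125
[-0.63054174  0.76410215 -0.51162437]
```

View pics/w24.png

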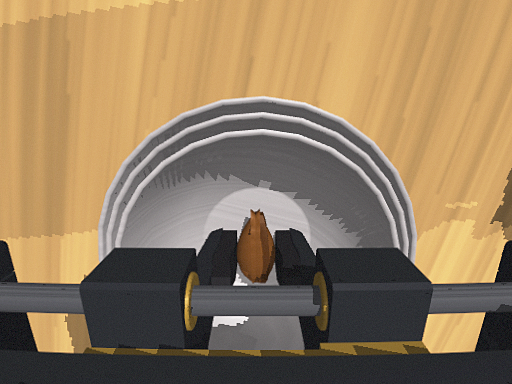

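>>> {"op": "apply_moves", "data": {
  "increments": [
    {"x": 0, "y": 0, "z": 0.8, "wx": 0, "wy": 0, "wz": 0},
    {"x": 0, "y": 0, "z": 0.8, "wx": 0, "wy": 0, "wz": 0}
  ]
}}

```text
time_s: 31.38
eef_pos: [0.4984, 0.2164, -0.0084]
ee_rot: [-3.142, -0.0, 1.79]
wrist_force: [0.0, 0.9, -0.2]
opening: 0.0201
```

>>> {"op": "apply_moves", "data": {
  "increments": [
    {"x": 0, "y": 0, "z": 0, "wx": 0, "wy": 0, "wz": 0},
    {"x": 0, "y": 0, "z": 0, "wx": 0, "wy": 0, "wz": 0}
  ],
  "claw": 0.74
}}

```text
time_s: 31.62
eef_pos: [0.4985, 0.2165, -0.0084]
ee_rot: [3.141, -0.0, 1.791]
wrist_force: [0.1, 0.1, -0.2]
opening: 0.0231
```

>>> {"op": "apply_moves", "data": {
  "increments": [
    {"x": 0, "y": 0, "z": 0, "wx": 0, "wy": 0, "wz": 0},
    {"x": 0, "y": 0, "z": 0, "wx": 0, "wy": 0, "wz": 0}
  ],
  "claw": 0.69
}}

```text
time_s: 31.88
eef_pos: [0.4985, 0.2165, -0.0084]
ee_rot: [-3.142, -0.0, 1.791]
wrist_force: [0.8, -0.4, -0.3]
opening: 0.0276
```

```bash
python3 lk.py w25
```

```text
almond top z 0.0284 world [0.4947 0.2262 0.0285]
0.027552025425288795 [ 0.49846659  0.21645804 -0.00840301] 31.925
```

View pics/w25c.png

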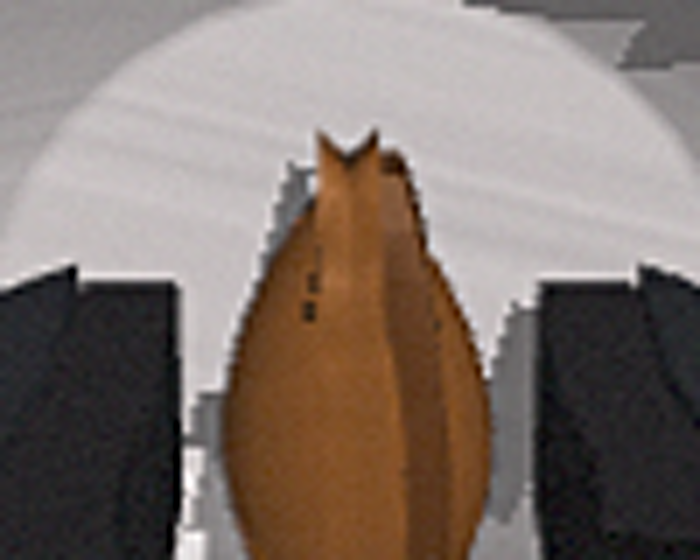

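The almond is released and resting on the bowl floor, with clear gaps to both fingers. I'll lift straight up.

>>> {"op": "apply_moves", "data": {
  "increments": [
    {"x": 0, "y": 0, "z": -5, "wx": 0, "wy": 0, "wz": 0},
    {"x": 0, "y": 0, "z": -18, "wx": 0, "wy": 0, "wz": 0},
    {"x": 0, "y": 0, "z": -40, "wx": 0, "wy": 0, "wz": 0},
    {"x": 0, "y": 0, "z": -70, "wx": 0, "wy": 0, "wz": 0},
    {"x": 0, "y": 0, "z": -100, "wx": 0, "wy": 0, "wz": 0},
    {"x": 0, "y": 0, "z": -130, "wx": 0, "wy": 0, "wz": 0},
    {"x": -30, "y": 0, "z": -160, "wx": 0, "wy": 0, "wz": 0},
    {"x": -60, "y": 0, "z": -180, "wx": 0, "wy": 0, "wz": 0}
  ]
}}

```text
time_s: 32.92
eef_pos: [0.5121, 0.1577, 0.174]
ee_rot: [3.139, -0.0, 1.792]
wrist_force: [0.5, 0.1, 0.3]
opening: 0.027
```

>>> {"op": "apply_moves", "data": {
  "increments": [
    {"x": -40, "y": 0, "z": 0, "wx": 0, "wy": 0, "wz": 0},
    {"x": -70, "y": 0, "z": 0, "wx": 0, "wy": 0, "wz": 0},
    {"x": -80, "y": 0, "z": 0, "wx": 0, "wy": 0, "wz": 0},
    {"x": -80, "y": 0, "z": 0, "wx": 0, "wy": 0, "wz": 0},
    {"x": -80, "y": 0, "z": 0, "wx": 0, "wy": 0, "wz": 0}
  ]
}}

```text
time_s: 33.55
eef_pos: [0.5286, 0.0817, 0.1718]
ee_rot: [3.141, -0.001, 1.793]
wrist_force: [-0.2, 0.5, -0.3]
opening: 0.0276
```

```bash
python3 - <<'E'
from h import *
snap('wrist','w26'); snap('side','side26'); print(manip.observe()['time_s'],manip.observe()['eef_pos'])
im=load('side26')[0]; cv2.imwrite('pics/side26b.png',cv2.resize(im,None,fx=1.5,fy=1.5)[:,:,::-1])
E
```

```text
33.65 [0.52866146 0.08140171 0.17169307]
```

View pics/w26.png

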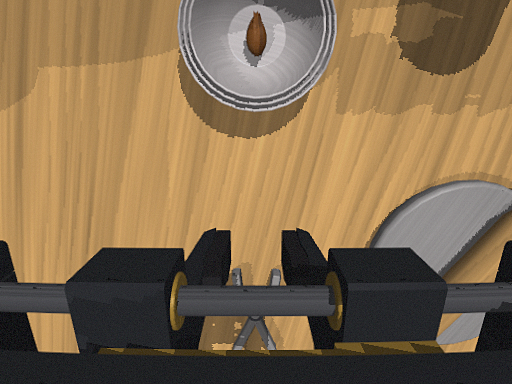

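View pics/side26b.png

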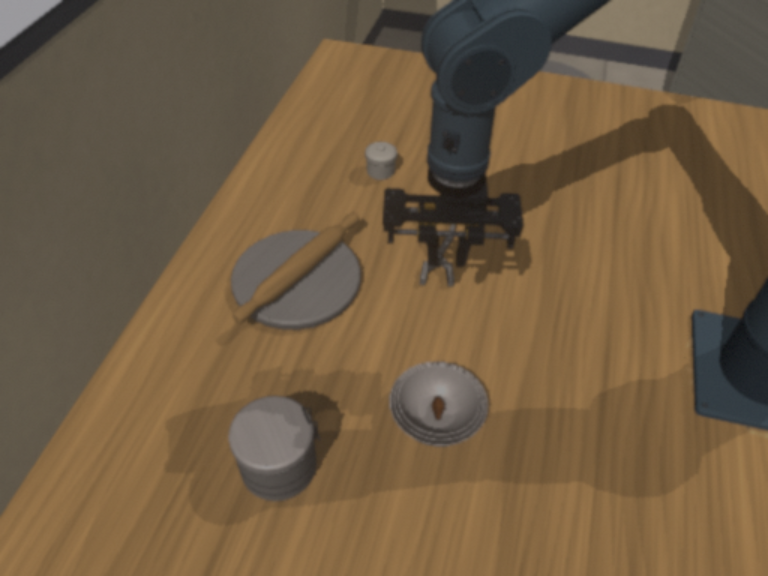

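The almond lies in the top bowl, the nutcracker is open and flat, and the bystanders are where they were. Handing in.

```bash
python3 - <<'E'
from rig import manip
o=manip.observe(); print(o['time_s'],o['wrist_force'],abs(o['qvel']).max())
print(manip.finish_job())
E
```

```text
33.65 [ 1.21854857 -0.41696236  0.1395591 ] 0.007681856751754791
the job is handed in; nothing more can be done
None
```

The almond is cracked and lying in the top bowl, and I handed the job in at 33.7 s. The nutcracker is open and flat on the worktop.

**What I did:**
- I held the nutcracker by its handles, slid its jaws round the almond and closed them in small steps.
- I drew the nutcracker back clear of the almond and let go of it.
- I carried the almond with a position-limited light grip (20.2 mm opening) and released it on the bowl floor.

**Last checks:**
- **Almond:** the shell was visibly split, and the almond measured about 20 mm wide against about 24 mm before. It lies on the floor of the top bowl.
- **Scene:** the bowls and bystanders look to be where they were, and the gripper was touching nothing.

**What failed or disagreed:**
- **TCP height:** the reading disagreed with the cameras, which showed the fingertips about 40 mm higher than it implied. My first attempt on the handles closed above them and touched nothing. After that I set heights by the cameras.
- **Easing off:** the give was faint in the opening readings, at a closure of about 0.632. I only recognised it about three small steps later, at 0.653, so I did not ease off at the instant it gave. The jaw gap never went below about 21.8 mm, which is wider than the cracked almond, so the kernel should be whole. I could not see the kernel to confirm that.

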